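Make the torch corner safe at closing time

TASK

First pull the filling post's shut-off knob up to its stop. Then make every torch safe: press its lock cap fully home and stand it upright on a printed circle of the parking sheet, one torch to a circle, centred, with its burner pointing straight along the line at the notch in the firebrick. Leave the cup and the steel block where they are.

Things in the scene. Friction and masses are not known exactly. Their poses are not given: they have to be found in the camera images.
- torch1: standing bench torch, 0.36 kg: round steel tank (64 mm dia, 52 mm tall), black neck above it (36 mm dia, heights 52 to 100 mm; grip it about 78 mm up), brass burner tube (12 mm dia, black 18 mm muzzle) sticking out level along its own +x at 90 mm height to 52 mm from the axis, black lock cap on top. Origin: centre of the underside; z up. Keep fingers crosswise to the burner. May be absent.
- torch1_tip (a point): muzzle of that torch's burner: 52 mm along +x from its axis, 90 mm up
- torch1_cap (a joint): how far that lock cap stands up, m: 0 = fully home (pressed down), 0.014 = fully up; slides along the torch's axis, the cap is a black disc 30 mm dia, 11 mm thick, centred on the torch axis, its top 114 mm above the bench when home; held by about 6 N of detent friction, stays where left
- torch2: standing bench torch, 0.36 kg: round steel tank (64 mm dia, 52 mm tall), black neck above it (36 mm dia, heights 52 to 100 mm; grip it about 78 mm up), brass burner tube (12 mm dia, black 18 mm muzzle) sticking out level along its own +x at 90 mm height to 52 mm from the axis, black lock cap on top. Origin: centre of the underside; z up. Keep fingers crosswise to the burner. May be absent.
- torch2_tip (a point): muzzle of that torch's burner: 52 mm along +x from its axis, 90 mm up
- torch2_cap (a joint): how far that lock cap stands up, m: 0 = fully home (pressed down), 0.014 = fully up; slides along the torch's axis, the cap is a black disc 30 mm dia, 11 mm thick, centred on the torch axis, its top 114 mm above the bench when home; held by about 6 N of detent friction, stays where left
- torch3: standing bench torch, 0.36 kg: round steel tank (64 mm dia, 52 mm tall), black neck above it (36 mm dia, heights 52 to 100 mm; grip it about 78 mm up), brass burner tube (12 mm dia, black 18 mm muzzle) sticking out level along its own +x at 90 mm height to 52 mm from the axis, black lock cap on top. Origin: centre of the underside; z up. Keep fingers crosswise to the burner. May be absent.
- torch3_tip (a point): muzzle of that torch's burner: 52 mm along +x from its axis, 90 mm up
- torch3_cap (a joint): how far that lock cap stands up, m: 0 = fully home (pressed down), 0.014 = fully up; slides along the torch's axis, the cap is a black disc 30 mm dia, 11 mm thick, centred on the torch axis, its top 114 mm above the bench when home; held by about 6 N of detent friction, stays where left
- torch4: standing bench torch, 0.36 kg: round steel tank (64 mm dia, 52 mm tall), black neck above it (36 mm dia, heights 52 to 100 mm; grip it about 78 mm up), brass burner tube (12 mm dia, black 18 mm muzzle) sticking out level along its own +x at 90 mm height to 52 mm from the axis, black lock cap on top. Origin: centre of the underside; z up. Keep fingers crosswise to the burner. May be absent.
- torch4_tip (a point): muzzle of that torch's burner: 52 mm along +x from its axis, 90 mm up
- torch4_cap (a joint): how far that lock cap stands up, m: 0 = fully home (pressed down), 0.014 = fully up; slides along the torch's axis, the cap is a black disc 30 mm dia, 11 mm thick, centred on the torch axis, its top 114 mm above the bench when home; held by about 6 N of detent friction, stays where left
- park: parking place, fixed: flat aluminium sheet under 2 mm thick (100 x 420 mm, long along its y, no edge to trip on; torches standing there stay at bench height) with four printed circles 68 mm dia at 100 mm spacing, and along its +x side a firebrick 60 mm tall, 50 mm thick, near face 80 mm from the circles' line, with one dark notch opposite each circle and a line from circle to notch. Origin: middle of the row of circles, bench level; +x towards the brick
- spot1 (a point): centre of printed circle 1, bench level; axes as park, so a parked burner points along +x with its muzzle 52 mm from here
- spot2 (a point): centre of printed circle 2, bench level; axes as park, so a parked burner points along +x with its muzzle 52 mm from here
- spot3 (a point): centre of printed circle 3, bench level; axes as park, so a parked burner points along +x with its muzzle 52 mm from here
- spot4 (a point): centre of printed circle 4, bench level; axes as park, so a parked burner points along +x with its muzzle 52 mm from here
- knob_mid (a point): middle of the shut-off knob on the fixed gas filling post (grey 75 mm square foot 28 mm tall, brass column 32 mm dia to 74 mm; knob: dark steel disc 44 mm dia, 22 mm thick); 89 mm above the bench when down
- shutoff (a joint): height of the shut-off knob, m: 0 = down (gas on), 0.020 = pulled up to its stop (gas off); about 7 N of detent friction, stays where left
- fluxcup: white ceramic cup, 70 mm dia, 55 mm tall, a bystander; origin centre of the underside
- anvil: steel bench block, 80 x 80 x 25 mm, a bystander; origin centre of the underside
Things that resemble listed ones, but are neither listed nor needed, are in the scene too. Leave any purple look-alike of the torch1 alone.

How it is judged:
By the outcome, as a careful person would: the job done as asked, in the order asked, and still so for the second after the job is handed in, with the robot touching nothing.
Of torch1, torch2, torch3, torch4 only 3 to 4 are there at a start; the rules pass over those that are not, and their reading is None.
At some moment in a run one of torch1, torch2, torch3, torch4 may be knocked a few centimetres aside while the robot is not near it.
Once in a run the grip may slacken for a moment while it holds something.
It also fails if it takes over 210 s, if anything falls off the work surface, if the arm or the gripper's body presses on something with over 40 N, if the wrist force passes 120 N, or if a joint passes its speed limit or range.

ROBOT

A 6-joint arm with a two-finger parallel gripper is mounted at the origin on the work surface. World frame = base frame: x ahead of the robot, y to its left, z up, the work surface at z = 0. Lengths are in mm, angles in degrees, forces in N, time in s.
With the tool pointing down it reaches from about 300 to 850 mm from the base axis. Payload 4.2 kg.
Tool frame: the origin (TCP) lies on the centre line of the jaws, within the pads' length; the fingertips stand env.nose_length ahead of it and the grasp point (between the pads) lies 2 mm behind it (env.nose_length is the distance from the TCP to the fingertips, in mm); z points along the fingers, y is the direction in which the jaws open and shut (so a half turn about z gives the same grasp; the last joint's range is limited). The gripper opens to 91 mm and grips with 3 to 60 N. Pads are 32 mm wide; open, the fingers measure 118 mm over their backs; the gripper's body (76 mm by 178 mm) begins 60 mm behind the grasp point.
Start: joints at [66.291, 18.312, 89.639, -0, 72.044, -1.146], TCP at [220.631, 531.002, 230.976] pointing down, gripper open.
Joint ranges: [-177.97, 177.97], [-48.28, 115.42], [12.27, 149.76], [-77.06, 257.06], [2.81, 150.46], [-146.56, 146.56]. Speed limits (degrees/s): [147.25, 147.25, 180, 180, 180, 180].

INTERFACE

Orientations are given as [roll, pitch, yaw] about the fixed x, y, z axes, in that order (R = Rz(yaw) Ry(pitch) Rx(roll)).
In Python, from workcell import env gives the robot as it stands. The module is installed in compiled form; this text tells all that it offers.
- The arm moves only by the tool jog_arm, never from a script. Its argument "deltas" is a list that holds one entry, the list of rows, each a list of 5 numbers: the shift along the tool's x, y, z in m, then the turn about the tool's z in degrees, then the finger opening in m, from 0 to 0.0912. A call has 1 to 20 rows; each row is the pose to reach, as a shift and turn from the pose commanded when the call began, along the tool's axes at that moment; what a row does not reach only later rows make up. A row lasts 1/12 s, in which the tool goes at most 41.7 mm and 7.16 degrees, less where a joint would pass 70% of its speed; a pose out of reach is approached as far as the arm can. A call with a gripper value outside its range is refused whole. The fingers move at their own pace and stop on an object; "grip_force" is the grip in N (left out, the last holds). Time passes only in rows, so rows that repeat a pose let the fingers close. It gives the time, the measured TCP pose, the force and the opening at its end, in the units of the state.
- env.state(): the state, without advancing time (a new reading comes with each control period).
- env.grab_frame(name): name is "scene" or "top" or "wrist"; returns the picture (400x640x3 uint8, red, green, blue); there is no depth.
- env.camera_params(name): a dict with "fx", "fy", "cx", "cy" (pixels), "xyz" and "orientation" of the camera in the world. Camera axes: x right, y down, z forward; pixel columns grow to the right and rows downward; lengths in mm; the calibration is good to about 2 mm. A picture is of the moment at which its call begins: read the wrist's pose just before it. camera_params takes no time and is no camera call; for the wrist camera it gives the pose at the moment of the call.
- env.job_done(): hands the job in, once; it reports no verdict.
Trained networks look in the newest picture that a camera, given by its name, has taken for a name from the list of things; names that differ only in an ending like _2 or _b are one class to them, and where a whole thing is asked for, a point or a joint stands for the part that bears it (a point fixed in the world has none). Each returns a list of dicts, best first, with "conf" (0 to 1); they miss things now and then, are a little off and sometimes report something else, mostly with a low value. They report only what shows in the picture. A call takes as long as a camera call. They do not tell look-alikes from the thing itself.
- env.look_for(camera, label): "xyz" ([x, y, z] in mm, in world coordinates, good to about 4 mm: the middle of the surface that is visible of it).
The state is a dict: "time_s": time; "qpos": joint angles; "qvel": joint speeds; "effort": joint torques, N m; "ee_pos": TCP position; "ee_rot": TCP orientation; "force": force on the tool from outside, world axes, zero at the start; "torque": the same for the moment, N m; "gripper_width": finger opening in mm.
Only numpy, scipy, OpenCV 4.12 (cv2) and the standard library are available. Lean on these libraries where they do the work, as an engineer would, in place of code of your own. Each camera call takes 0.05 s, during which the arm holds its last target.

## Working session

There is one attempt and no reset: what is moved stays moved. The work goes in short steps, Python scripts to look and compute and a tool call to move; the robot and the scene stay as the last step left them, time stands still between calls to the robot, and variables do not carry over. Pictures are saved under pics/ and viewed, and the job is handed in when it is done.

Besides the shell and the picture viewer there is one more tool, called after "Call:" as name(argument=value, ...) on one line, values as JSON. jog_arm: Moves the arm, as the interface text tells. Its arguments: {"type":"object","properties":{"deltas":{"type":"array"},"grip_force":{"type":"number"}},"required":["deltas"]}

```bash
mkdir -p pics; cat > h.py <<'E'
from workcell import env
import numpy as np, cv2
from scipy.spatial.transform import Rotation as R
def snap(n,f):
    p=env.camera_params(n); im=env.grab_frame(n)
    cv2.imwrite('pics/'+f,cv2.cvtColor(im,cv2.COLOR_RGB2BGR)); return im,p
def rot(o): return R.from_euler('xyz',o,degrees=True).as_matrix()
def ray(p,u,v,z):
    d=rot(p['orientation'])@np.array([(u-p['cx'])/p['fx'],(v-p['cy'])/p['fy'],1]); c=np.array(p['xyz'])
    return c+d*(z-c[2])/d[2]
def proj(p,X):
    q=rot(p['orientation']).T@(np.array(X)-np.array(p['xyz'])); return [q[0]/q[2]*p['fx']+p['cx'],q[1]/q[2]*p['fy']+p['cy']]
E
python3 - <<'E'
from h import *
s=env.state();print(s, env.nose_length)
for n in('scene','top','wrist'):
    im,p=snap(n,n+'0.png');print(n,p)
for l in('torch1','torch1_tip','torch1_cap','park','knob_mid','fluxcup','anvil'):
    for c in ('top','scene'):
        for r in env.look_for(c,l): print(l,c,np.round(r['xyz']),round(r['conf'],2))
E
```

```text
{'time_s': 0.0, 'qpos': array([ 6.62937344e+01,  1.83510946e+01,  8.97083228e+01, -1.79205269e-03,
        7.20415145e+01, -1.14556014e+00]), 'qvel': array([ 0.03207169,  0.01677738,  0.03092414, -0.02583495, -0.01600416,
       -0.0139321 ]), 'effort': array([-1.06689797e-03, -4.12469172e+01, -2.31967092e+01,  7.25403079e-02,
        4.59015893e-02, -1.46850643e-04]), 'ee_pos': array([220.41739901, 530.55567019, 230.11273058]), 'ee_rot': array([-1.79899054e+02, -3.14448618e-04,  1.57439848e+02]), 'force': array([ 0.07372095, -0.68321847, -1.19270878]), 'torque': array([-0.00449351,  0.0299387 ,  0.02575777]), 'gripper_width': 91.01054391766118} 17.0
scene {'fx': 404.6697456212848, 'fy': 404.6697456212848, 'cx': 321.79963493969166, 'cy': 196.85318702832754, 'xyz': array([1435.05525612,  370.17722254,  749.59477262]), 'orientation': array([-121.27664946,   -1.49846547,  113.20598925])}
top {'fx': 486.2823687959448, 'fy': 486.2823687959448, 'cx': 321.5761107851775, 'cy': 206.40596852507898, 'xyz': array([ 159.97488306,  -16.04126342, 1520.68207286]), 'orientation': array([-167.75585087
[... 533 characters left out ...]
9.  54.] 0.67
torch1 scene [504. 201.  56.] 0.65
torch1 scene [711. -76.  32.] 0.44
torch1_tip top [478. 188.  57.] 0.8
torch1_tip top [302. 323.  56.] 0.76
torch1_tip top [482. 194. 121.] 0.73
torch1_tip top [370. 199.  64.] 0.72
torch1_tip scene [394. 215.  59.] 0.96
torch1_tip scene [500. 200.  56.] 0.79
torch1_tip scene [324. 328.  57.] 0.59
torch1_cap top [479. 190. 120.] 0.45
torch1_cap scene [317. 329. 111.] 0.51
park top [640. -90.   1.] 0.78
park scene [715. -76.  30.] 0.92
knob_mid scene [618. 307. 102.] 0.6
fluxcup top [ 589. -452.   29.] 0.7
fluxcup scene [ 583. -444.   36.] 0.85
fluxcup scene [713. -73.  35.] 0.29
anvil top [461. 370.  30.] 0.58
anvil scene [483. 374.  24.] 0.79
```

View pics/top0.png

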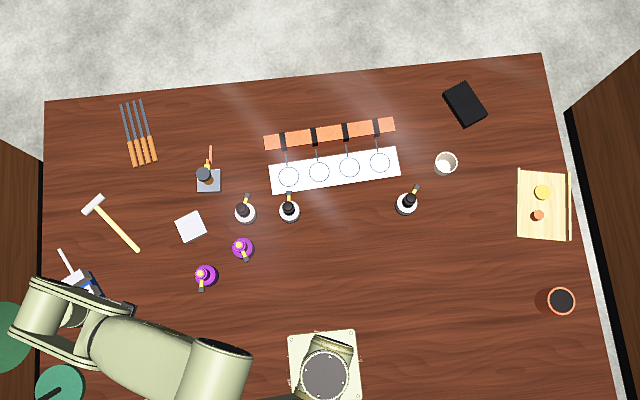

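View pics/scene0.png

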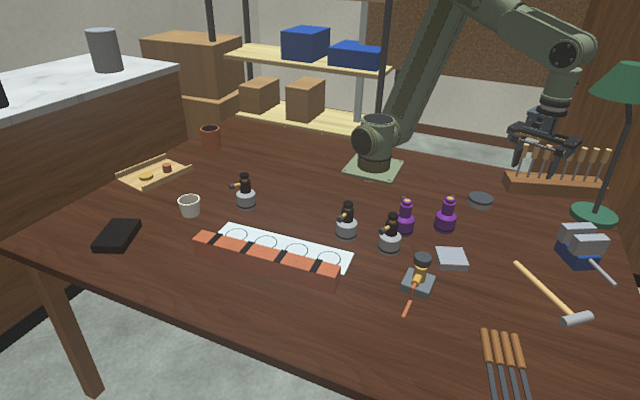

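View pics/wrist0.png

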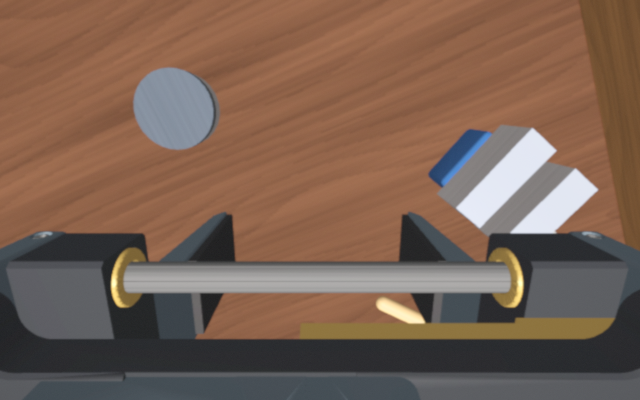

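```bash
python3 - <<'E'
from h import *
im=cv2.imread('pics/top0.png')
a=cv2.resize(im[100:300,160:440],None,fx=2.85,fy=2.85,interpolation=cv2.INTER_CUBIC);cv2.imwrite('pics/topz.png',a)
im=cv2.imread('pics/scene0.png')
a=cv2.resize(im[160:320,190:480],None,fx=2.7,fy=2.7,interpolation=cv2.INTER_CUBIC);cv2.imwrite('pics/scenez.png',a)
p=env.camera_params('top')
for u,v,z in [(205,174,100),(242,209,114),(289,208,114),(407,201,114),(289,177,0),(319,172,0),(350,167,0),(380,162,0),(243,243,114),(205,270,114),(446,163,55),(190,227,25)]: print(u,v,z,np.round(ray(p,u,v,z)))
w=env.camera_params('wrist');s=env.state()
T=rot(s['ee_rot']);print(T.T@(w['xyz']-s['ee_pos']));print(np.round(T.T@rot(w['orientation']),3))
E
```

```text
205 174 100 [605. 300. 100.]
242 209 114 [481. 193. 114.]
289 208 114 [470.  55. 114.]
407 201 114 [ 454. -295.  114.]
289 177 0 [597.  51.   0.]
319 172 0 [604. -47.   0.]
350 167 0 [ 610. -150.    0.]
380 162 0 [ 616. -249.    0.]
243 243 114 [380. 197. 114.]
205 270 114 [313. 312. 114.]
446 163 55 [ 574. -446.   55.]
190 227 25 [461. 372.  25.]
[  73.69596963   -0.29675949 -154.06334036]
[[ 0.    -0.966 -0.258]
 [ 1.     0.    -0.001]
 [ 0.001 -0.258  0.966]]
```

View pics/topz.png

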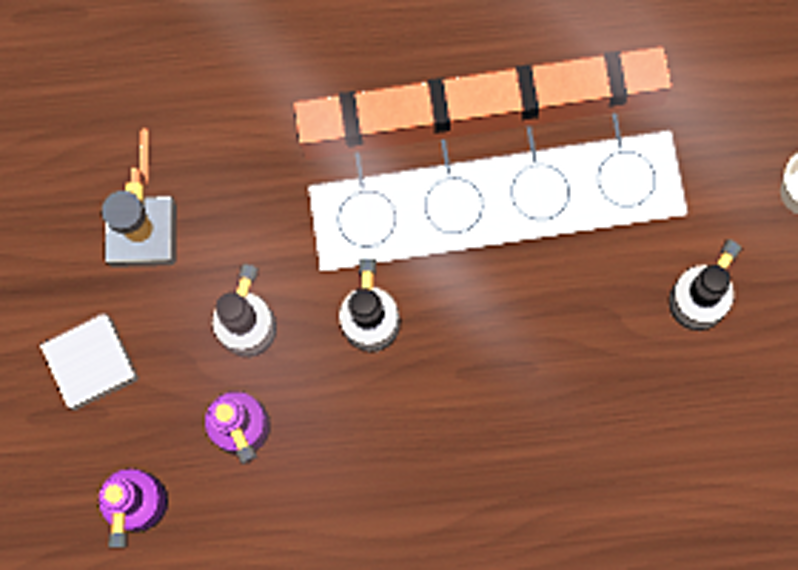

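View pics/scenez.png

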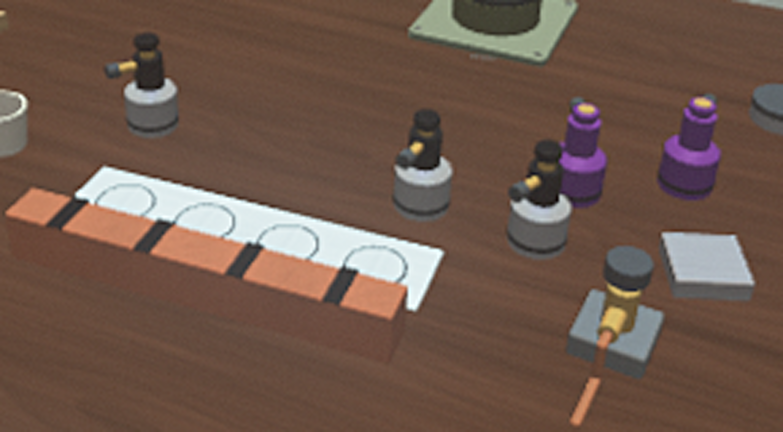

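```bash
cat >> h.py <<'E'
def to(x,y,z,yaw,s=None):
    s=s or env.state(); T=rot(s['ee_rot'])
    d=T.T@(np.array([x,y,z])-s['ee_pos']); t=-(yaw-s['ee_rot'][2]); t=(t+180)%360-180
    print('to',[x,y,z,yaw],'d',np.round(d/1000,4),'turn',round(t,2),'rows>=',int(max(np.linalg.norm(d)/41.7,abs(t)/7.16))+1, 't',round(s['time_s'],2))
E
python3 -c "
from h import *
to(590,300,240,180)"
```

```text
to [590, 300, 240, 180] d [-0.4297 -0.0716 -0.009 ] turn -22.56 rows>= 11 t 0.85
```

Call:
jog_arm(deltas=[[[-0.43, -0.0716, -0.009, -22.56, 0.091], [-0.43, -0.0716, -0.009, -22.56, 0.091], [-0.43, -0.0716, -0.009, -22.56, 0.091], [-0.43, -0.0716, -0.009, -22.56, 0.091], [-0.43, -0.0716, -0.009, -22.56, 0.091], [-0.43, -0.0716, -0.009, -22.56, 0.091], [-0.43, -0.0716, -0.009, -22.56, 0.091], [-0.43, -0.0716, -0.009, -22.56, 0.091], [-0.43, -0.0716, -0.009, -22.56, 0.091], [-0.43, -0.0716, -0.009, -22.56, 0.091], [-0.43, -0.0716, -0.009, -22.56, 0.091], [-0.43, -0.0716, -0.009, -22.56, 0.091], [-0.43, -0.0716, -0.009, -22.56, 0.091], [-0.43, -0.0716, -0.009, -22.56, 0.091], [-0.43, -0.0716, -0.009, -22.56, 0.091], [-0.43, -0.0716, -0.009, -22.56, 0.091]]], grip_force=35)

```text
time_s: 2.18
ee_pos: [589.1, 300.9, 240.2]
ee_rot: [180.0, -0.0, -179.9]
force: [0.1, -0.5, 0.4]
gripper_width: 90.9
```

```bash
python3 - <<'E'
from h import *
s=env.state();print(s['time_s'],s['ee_pos'],s['ee_rot'],s['force'])
im,p=snap('wrist','w1.png');print(p['xyz'],p['orientation'])
print(env.look_for('wrist','knob_mid'))
print('expected px of knob',proj(p,[605,300,100]))
E
```

```text
2.1833 [589.11947423 300.91570771 240.22836165] [ 1.79981443e+02 -8.06335744e-03 -1.79899586e+02] [ 0.08877112 -0.51775685  0.42763058]
[515.41528189 300.83943711 394.32451076] [1.65039327e+02 2.28059205e-02 9.00968023e+01]
[{'xyz': [605.5, 310.6, 100.0], 'conf': 0.59}, {'xyz': [489.0, 202.9, 99.3], 'conf': 0.42}, {'xyz': [602.3, 19.3, 2.1], 'conf': 0.42}]
expected px of knob [np.float64(315.74718404292423), np.float64(205.85740211152594)]
```

View pics/w1.png

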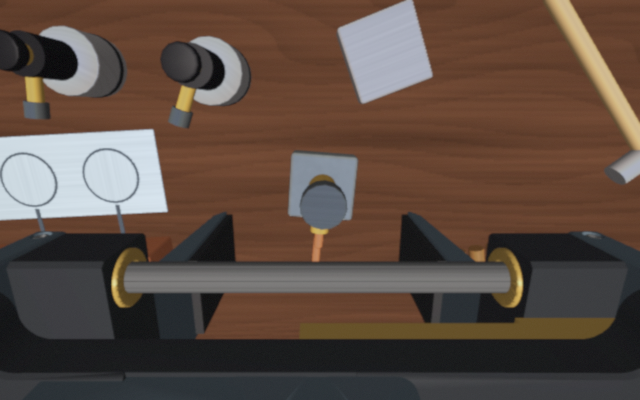

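```bash
python3 - <<'E'
from h import *
p=env.camera_params('wrist')
im=cv2.imread('pics/w1.png')
cv2.imwrite('pics/w1z.png',cv2.resize(im[140:270,260:390],None,fx=4.5,fy=4.5,interpolation=cv2.INTER_CUBIC))
for u,v in[(323,201),(301,201),(346,201)]: print(ray(p,u,v,100))
to(605,303,87,180)
E
```

```text
[600.61482699 306.54829022 100.        ]
[600.64860269 286.30417709 100.        ]
[600.57951813 327.71133912 100.        ]
to [605, 303, 87, 180] d [-0.0156  0.0021  0.1533] turn 0.09 rows>= 4 t 2.28
```

View pics/w1z.png

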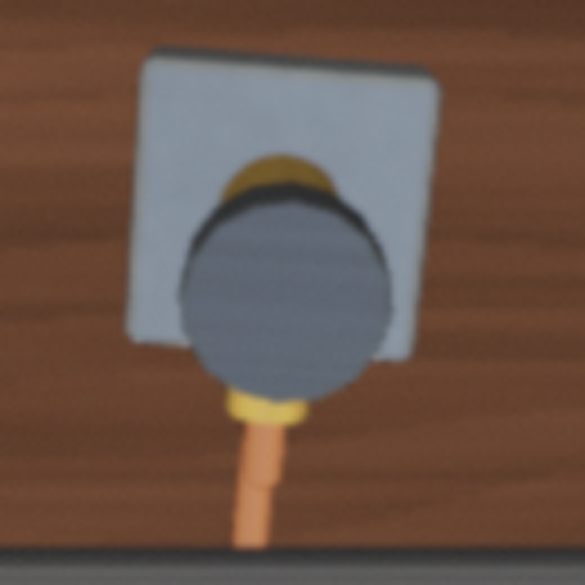

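Call:
jog_arm(deltas=[[[-0.016, 0.006, 0.08, 0.09, 0.091], [-0.016, 0.006, 0.08, 0.09, 0.091], [-0.016, 0.006, 0.08, 0.09, 0.091], [-0.016, 0.006, 0.08, 0.09, 0.091], [-0.016, 0.006, 0.08, 0.09, 0.091]]])

```text
time_s: 2.7
ee_pos: [606.6, 306.6, 161.9]
ee_rot: [179.9, 0.1, 179.9]
force: [0.8, -1.0, 0.5]
gripper_width: 91.3
```

```bash
python3 - <<'E'
from h import *
s=env.state();print(s['time_s'],s['ee_pos'],s['ee_rot'],s['force'])
im,p=snap('wrist','w2.png')
print(env.look_for('wrist','knob_mid')[:1])
print('tcp axis px at z100',proj(p,[s['ee_pos'][0],s['ee_pos'][1],100]))
E
```

```text
2.7 [606.60689108 306.57068236 161.91977571] [1.79936628e+02 1.12146360e-01 1.79939589e+02] [ 0.8470765  -0.97024088  0.51842712]
[{'xyz': [604.8, 306.0, 100.3], 'conf': 0.78}]
tcp axis px at z100 [np.float64(316.68763138612456), np.float64(216.79943046625274)]
```

View pics/w2.png

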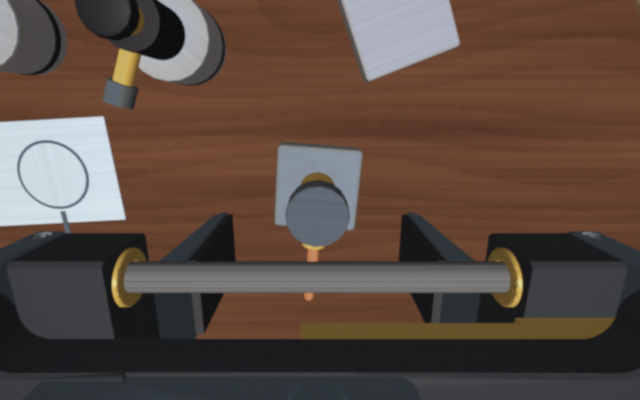

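The knob disc sits at (317, 216), right where the TCP axis projects (317, 217). Going down and gripping.

Call:
jog_arm(deltas=[[[0, 0, 0.037, 0, 0.091], [0, 0, 0.073, 0, 0.091], [0, 0, 0.073, 0, 0.091], [0, 0, 0.073, 0, 0.091], [0, 0, 0.073, 0, 0.03], [0, 0, 0.073, 0, 0.03], [0, 0, 0.073, 0, 0.03], [0, 0, 0.073, 0, 0.03], [0, 0, 0.073, 0, 0.03], [0, 0, 0.073, 0, 0.03], [0, 0, 0.073, 0, 0.03], [0, 0, 0.073, 0, 0.03], [0, 0, 0.073, 0, 0.03]]], grip_force=40)

```text
time_s: 3.88
ee_pos: [606.3, 306.8, 87.2]
ee_rot: [179.9, 0.0, 179.9]
force: [-0.8, 3.7, 0.7]
gripper_width: 43.0
```

Call:
jog_arm(deltas=[[[0, 0, -0.004, 0, 0.03], [0, 0, -0.008, 0, 0.03], [0, 0, -0.012, 0, 0.03], [0, 0, -0.016, 0, 0.03], [0, 0, -0.019, 0, 0.03], [0, 0, -0.021, 0, 0.03], [0, 0, -0.022, 0, 0.03], [0, 0, -0.022, 0, 0.03]]])

```text
time_s: 4.55
ee_pos: [606.2, 306.8, 102.5]
ee_rot: [180.0, -0.2, 179.9]
force: [8.5, 9.1, -27.2]
gripper_width: 43.3
```

Call:
jog_arm(deltas=[[[0, 0, 0, 0, 0.03], [0, 0, 0, 0, 0.03], [0, 0, 0, 0, 0.03], [0, 0, 0, 0, 0.03]]])

```text
time_s: 4.88
ee_pos: [606.2, 306.8, 102.5]
ee_rot: [180.0, -0.2, 179.9]
force: [8.5, 8.0, -27.0]
gripper_width: 43.1
```

```bash
python3 - <<'E'
from h import *
s=env.state();print(s['time_s'],s['ee_pos'],s['ee_rot'],s['force'])
im,p=snap('scene','s2.png')
cv2.imwrite('pics/s2z.png',cv2.resize(cv2.cvtColor(im,cv2.COLOR_RGB2BGR)[180:330,330:500],None,fx=4,fy=4,interpolation=cv2.INTER_CUBIC))
E
```

```text
4.8833 [606.16333186 306.78913878 102.49733027] [ 1.79997925e+02 -1.75642991e-01  1.79904376e+02] [  8.53115495   8.01687203 -26.99656014]
```

View pics/s2z.png

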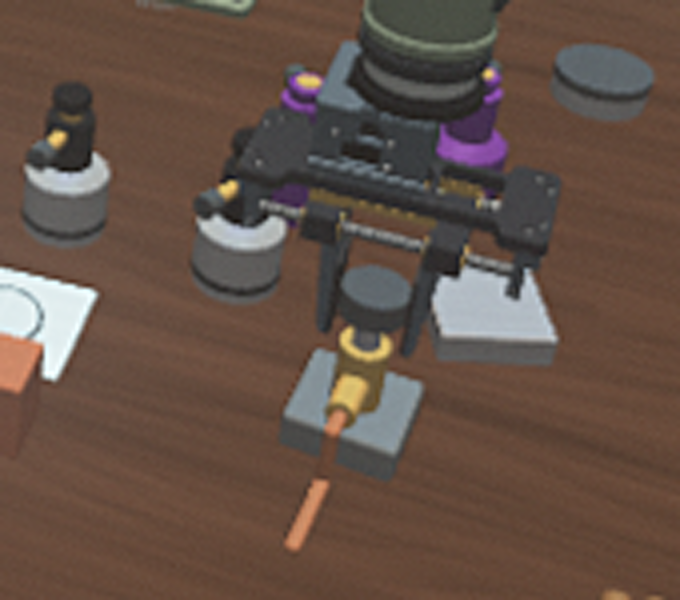

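Call:
jog_arm(deltas=[[[0, 0, 0, 0, 0.03], [0, 0, 0, 0, 0.03], [0, 0, -0.003, 0, 0.03], [0, 0, -0.006, 0, 0.03], [0, 0, -0.006, 0, 0.03]]], grip_force=60)

```text
time_s: 5.35
ee_pos: [606.1, 306.7, 102.7]
ee_rot: [-179.9, -0.3, 179.9]
force: [15.4, 12.0, -50.9]
gripper_width: 43.0
```

Call:
jog_arm(deltas=[[[0, 0, 0.006, 0, 0.03], [0, 0, 0.011, 0, 0.03], [0, 0, 0.011, 0, 0.091], [0, 0, 0.011, 0, 0.091], [0, 0, 0.011, 0, 0.091], [0, 0, 0.011, 0, 0.091], [0, 0, 0.011, 0, 0.091], [0, 0, 0.011, 0, 0.091], [0, 0, -0.03, 0, 0.091], [0, 0, -0.066, 0, 0.091], [0, 0, -0.066, 0, 0.091], [0, 0, -0.066, 0, 0.091], [0, 0, -0.066, 0, 0.091]]])

```text
time_s: 6.43
ee_pos: [605.8, 305.6, 180.8]
ee_rot: [-180.0, -0.0, 179.9]
force: [0.6, 0.4, -0.1]
gripper_width: 90.9
```

```bash
python3 - <<'E'
from h import *
s=env.state();print(s['time_s'],s['ee_pos'],s['ee_rot'],s['force'])
im,p=snap('wrist','w3.png')
for l in ('knob_mid','shutoff'):print(env.look_for('wrist',l)[:1])
im=cv2.cvtColor(im,cv2.COLOR_RGB2BGR)
print(p['xyz'],proj(p,[606.3,306.7,100]),proj(p,[606.3,306.7,115]),proj(p,[606.3,306.7,120]))
cv2.imwrite('pics/w3z.png',cv2.resize(im[120:280,220:420],None,fx=4,fy=4,interpolation=cv2.INTER_CUBIC))
im,p=snap('scene','s3.png')
cv2.imwrite('pics/s3z.png',cv2.resize(cv2.cvtColor(im,cv2.COLOR_RGB2BGR)[230:310,380:460],None,fx=7,fy=7,interpolation=cv2.INTER_CUBIC))
im=cv2.imread('pics/scene0.png')
cv2.imwrite('pics/s0z.png',cv2.resize(im[230:310,380:460],None,fx=7,fy=7,interpolation=cv2.INTER_CUBIC))
for z in (78,82,89,98,102,109,113):print(z,proj(p,[606.3,306.7,z]))
for l in ('knob_mid','shutoff'):print(env.look_for('scene',l)[:1])
E
```

```text
6.4333 [605.83183956 305.59806021 180.77275252] [-1.79986117e+02 -2.51772624e-02  1.79903035e+02] [ 0.55754349  0.42144115 -0.09962031]
[{'xyz': [604.3, 310.1, 115.0], 'conf': 0.83}]
[{'xyz': [603.7, 307.5, 119.2], 'conf': 0.91}]
[532.17463671 305.87402605 334.89122455] [np.float64(318.27765360615103), np.float64(209.36128616603628)] [np.float64(318.3566725570879), np.float64(215.85742988925446)] [np.float64(318.38525699206576), np.float64(218.20735475742424)]
78 [np.float64(420.7635563830807), np.float64(264.53010109191314)]
82 [np.float64(421.00587880913247), np.float64(263.314975359321)]
89 [np.float64(421.43231917098126), np.float64(261.17659029302195)]
98 [np.float64(421.98508876093865), np.float64(258.4047273503478)]
102 [np.float64(422.23240183205655), np.float64(257.16457602957144)]
109 [np.float64(422.667649718859), np.float64(254.9820256320396)]
113 [np.float64(422.91777363354845), np.float64(253.7277793370189)]
[{'xyz': [621.2, 307.3, 121.7], 'conf': 0.81}]
[{'xyz': [617.1, 307.2, 119.7], 'conf': 0.83}]
```

View pics/w3z.png

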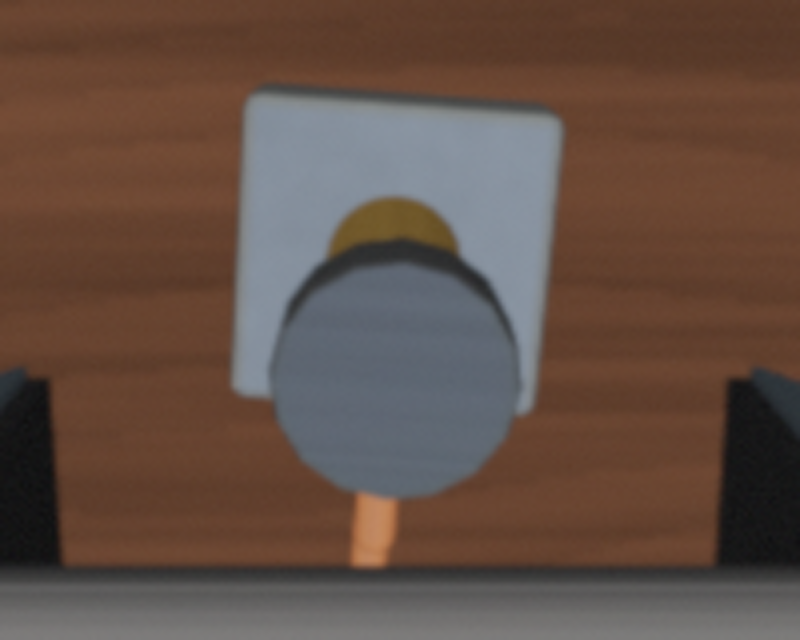

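View pics/s3z.png

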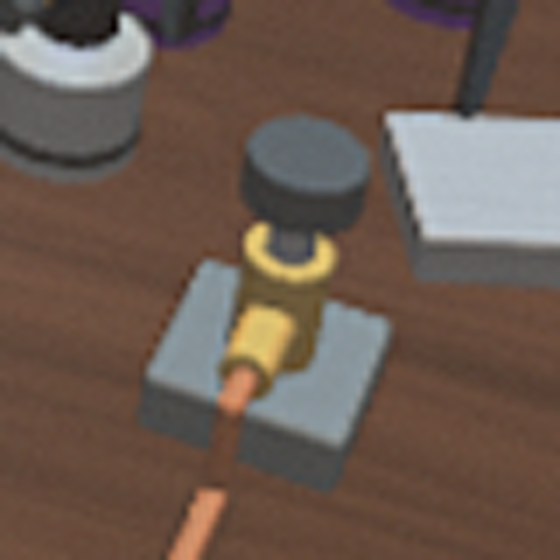

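View pics/s0z.png

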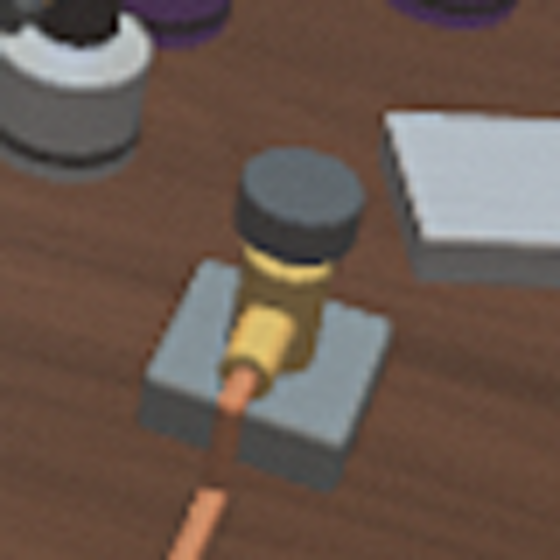

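Knob is up against its stop: it rose about 15 mm and then resisted a 51 N pull. The scene and wrist views put its top at about 118–119 mm. Next I'll look at the torches.

```bash
python3 -c "
from h import *
to(520,110,270,180)"
```

```text
to [520, 110, 270, 180] d [ 0.0857 -0.1959 -0.0899] turn -0.09 rows>= 6 t 6.73
```

Call:
jog_arm(deltas=[[[0, 0, -0.04, 0, 0.091], [0.086, -0.196, -0.09, 0, 0], [0.086, -0.196, -0.09, 0, 0], [0.086, -0.196, -0.09, 0, 0], [0.086, -0.196, -0.09, 0, 0], [0.086, -0.196, -0.09, 0, 0], [0.086, -0.196, -0.09, 0, 0], [0.086, -0.196, -0.09, 0, 0], [0.086, -0.196, -0.09, 0, 0], [0.086, -0.196, -0.09, 0, 0]]])

```text
time_s: 7.57
ee_pos: [520.4, 111.0, 270.4]
ee_rot: [180.0, -0.0, 179.9]
force: [0.7, 0.2, -0.1]
gripper_width: 33.6
```

```bash
python3 - <<'E'
from h import *
s=env.state();print(s['time_s'],s['ee_pos'],s['ee_rot'],s['force'],s['gripper_width'])
im,p=snap('wrist','w4.png');print(p)
for l in ('torch1','torch1_cap','torch1_tip','spot1'):
  for r in env.look_for('wrist',l):print(l,r)
E
```

```text
7.5667 [520.415133   110.96198629 270.35156513] [ 1.79961312e+02 -2.38688142e-02  1.79932553e+02] [ 0.70220956  0.22071666 -0.09794393] 33.64649630791866
{'fx': 332.9099826274065, 'fy': 332.9099826274065, 'cx': 316.6930927225455, 'cy': 194.41857981498885, 'xyz': array([446.74149776, 111.07589148, 424.4541672 ]), 'orientation': array([1.65060103e+02, 6.90050768e-04, 8.99347983e+01])}
torch1 {'xyz': [482.1, 184.6, 94.2], 'conf': 0.8}
torch1 {'xyz': [473.7, 61.5, 94.8], 'conf': 0.69}
torch1 {'xyz': [381.0, 203.0, 57.1], 'conf': 0.66}
torch1 {'xyz': [468.1, -275.5, 5.3], 'conf': 0.5}
torch1 {'xyz': [592.3, 302.6, 114.3], 'conf': 0.49}
torch1 {'xyz': [337.7, 324.9, 10.4], 'conf': 0.43}
torch1_cap {'xyz': [483.9, 195.8, 124.1], 'conf': 0.84}
torch1_cap {'xyz': [379.3, 210.6, 112.0], 'conf': 0.62}
torch1_tip {'xyz': [481.3, 187.1, 96.9], 'conf': 0.91}
torch1_tip {'xyz': [386.4, 198.6, 59.6], 'conf': 0.89}
spot1 {'xyz': [600.0, -117.2, 1.3], 'conf': 0.85}
spot1 {'xyz': [479.0, 184.7, 98.1], 'conf': 0.73}
```

View pics/w4.png

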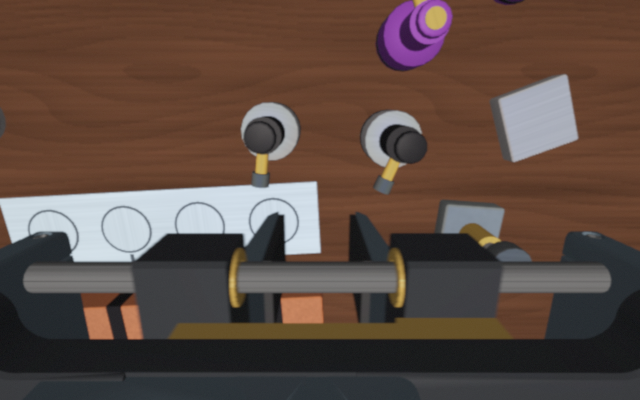

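```bash
cat >> h.py <<'E'
def circ(p,x,y,z,r,n=60):
    a=np.linspace(0,2*np.pi,n); return np.array([proj(p,[x+r*np.cos(t),y+r*np.sin(t),z]) for t in a])
def overlay(f,p,torches,out,box,k,spots=[]):
    im=cv2.imread('pics/'+f); x0,y0,x1,y1=box
    a=cv2.resize(im[y0:y1,x0:x1],None,fx=k,fy=k,interpolation=cv2.INTER_CUBIC)
    def pl(pts,c): cv2.polylines(a,[np.int32(np.round((np.array(pts)-[x0,y0]+0.5)*k-0.5))],False,c,1,cv2.LINE_AA)
    for t in torches:
        x,y,w=t[:3]; zc=t[3] if len(t)>3 else 114
        pl(circ(p,x,y,52,32),(0,0,255)); pl(circ(p,x,y,zc,15),(0,255,0)); pl(circ(p,x,y,0,32),(255,0,0))
        w=np.radians(w);c,s=np.cos(w),np.sin(w)
        for o in(-6,6): pl([proj(p,[x+q*c-o*s,y+q*s+o*c,90]) for q in(18,52)],(255,255,0))
    for x,y,w in spots:
        pl(circ(p,x,y,0,34),(0,0,255)); w=np.radians(w)
        pl([proj(p,[x+q*np.cos(w),y+q*np.sin(w),0]) for q in(34,80)],(0,0,255))
    cv2.imwrite('pics/'+out,a)
E
python3 - <<'E'
from h import *
p=env.camera_params('wrist')
print([np.round(ray(p,u,v,z),1) for u,v,z in [(270,130,52),(392.5,138,52),(261,180,90),(385,185,90),(274,222,0),(200,225,0),(126,229,0)]])
overlay('w4.png',p,[(481,193,65),(470,58,90-90)],'w4o.png',(190,80,450,270),3,[(597,51,3.6),(604,-47,3.6)])
E
```

```text
[array([472.3,  59.4,  52. ]), array([481.1, 194.8,  52. ]), array([520.3,  53.6,  90. ]), array([525.6, 181.3,  90. ]), array([598.1,  53.2,   0. ]), array([602.4, -47.1,   0. ]), array([ 608.1, -148.1,    0. ])]
```

View pics/w4o.png

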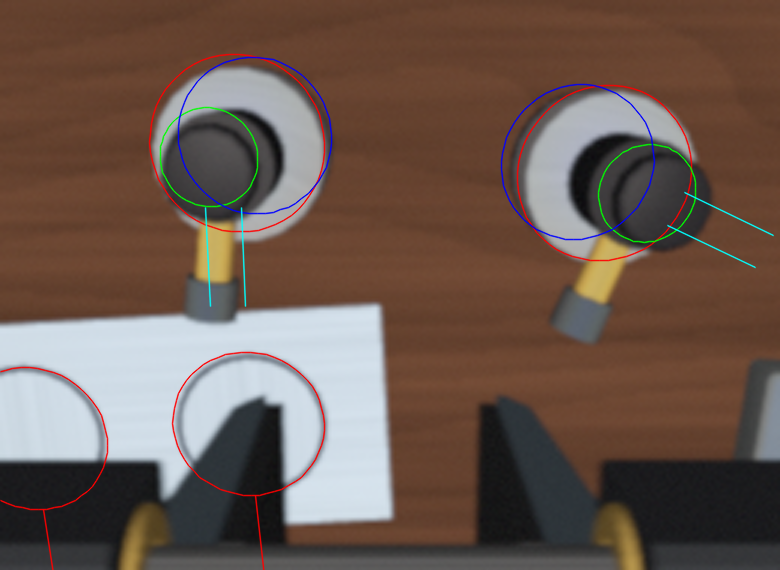

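```bash
python3 - <<'E'
from h import *
p=env.camera_params('wrist')
overlay('w4.png',p,[(482,194.5,-16,128),(474,59,-6,114)],'w4p.png',(190,80,450,270),3,[(598,52.5,3.6),(604,-47,3.6)])
E
```

```text
(no output)
```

View pics/w4p.png

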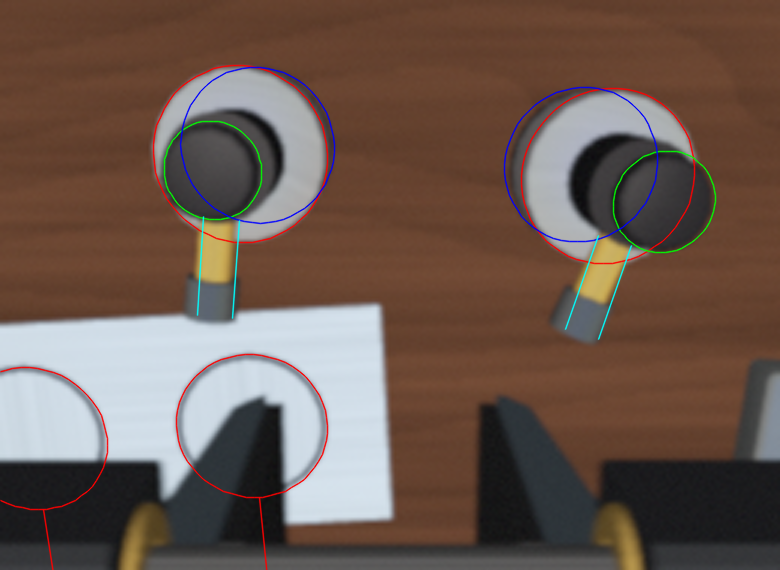

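```bash
python3 -c "
from h import *
to(482,194.5,160,180)
to(482,194.5,131,180)"
```

```text
to [482, 194.5, 160, 180] d [0.0381 0.0835 0.1103] turn -0.02 rows>= 4 t 7.82
to [482, 194.5, 131, 180] d [0.038  0.0835 0.1393] turn -0.02 rows>= 4 t 7.82
```

Call:
jog_arm(deltas=[[[0.038, 0.0835, 0.06, 0, 0], [0.038, 0.0835, 0.06, 0, 0], [0.038, 0.0835, 0.06, 0, 0], [0.038, 0.0835, 0.1, 0, 0], [0.038, 0.0835, 0.11, 0, 0], [0.038, 0.0835, 0.12, 0, 0], [0.038, 0.0835, 0.125, 0, 0], [0.038, 0.0835, 0.13, 0, 0], [0.038, 0.0835, 0.135, 0, 0], [0.038, 0.0835, 0.138, 0, 0], [0.038, 0.0835, 0.14, 0, 0], [0.038, 0.0835, 0.141, 0, 0], [0.038, 0.0835, 0.141, 0, 0]]])

```text
time_s: 8.9
ee_pos: [483.0, 193.5, 131.6]
ee_rot: [179.9, 0.1, 179.8]
force: [-1.5, 0.0, 4.9]
gripper_width: 0.4
```

Call:
jog_arm(deltas=[[[0, 0, 0.002, 0, 0], [0, 0, 0.004, 0, 0], [0, 0, 0.005, 0, 0], [0, 0, 0.005, 0, 0]]])

```text
time_s: 9.23
ee_pos: [483.5, 193.7, 131.0]
ee_rot: [179.9, 0.3, 179.9]
force: [-9.3, -3.0, 33.1]
gripper_width: 0.3
```

Call:
jog_arm(deltas=[[[0, 0, -0.02, 0, 0], [0, 0, -0.06, 0, 0.091], [0, 0, -0.085, 9, 0.091], [0, 0, -0.085, 18, 0.091], [0, 0, -0.085, 18, 0.091], [0, 0, -0.085, 18, 0.091], [0, 0, -0.085, 18, 0.091], [0, 0, -0.085, 18, 0.091]]])

```text
time_s: 9.9
ee_pos: [482.2, 193.4, 210.0]
ee_rot: [180.0, 0.0, 162.0]
force: [-0.0, -0.3, 0.1]
gripper_width: 44.1
```

```bash
python3 - <<'E'
from h import *
s=env.state();print(s['time_s'],s['ee_pos'],s['ee_rot'],s['force'],s['gripper_width'])
im,p=snap('wrist','w5.png')
overlay('w5.png',p,[(482,194.5,-18,114)],'w5o.png',(200,80,440,260),3.3)
E
```

```text
9.9 [482.24066185 193.36592473 209.99089757] [1.79991117e+02 1.41257368e-02 1.61966744e+02] [-0.02649979 -0.30090467  0.0543708 ] 44.05355000611864
```

View pics/w5o.png

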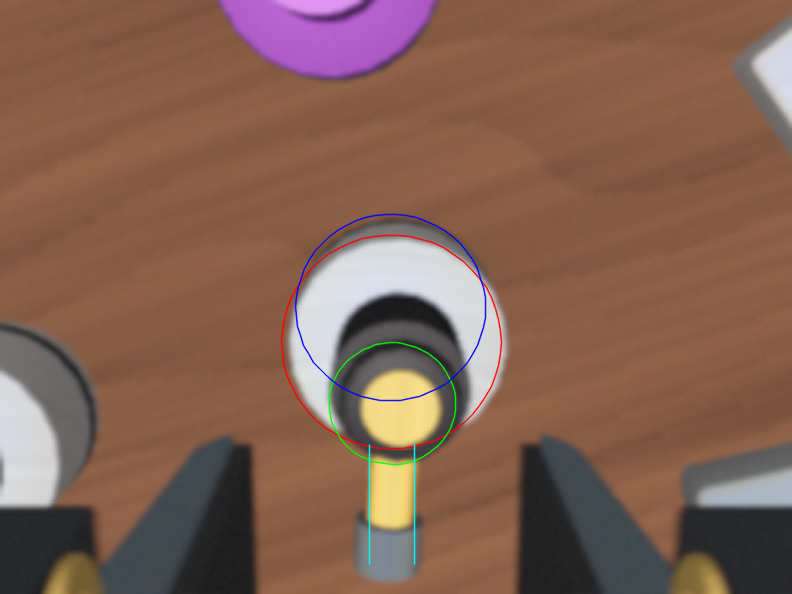

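```bash
python3 -c "
from h import *
to(482.5,196,76,159)"
```

```text
to [482.5, 196, 76, 159] d [0.0005 0.0025 0.1338] turn 2.96 rows>= 4 t 9.95
```

Call:
jog_arm(deltas=[[[0.0005, 0.0025, 0, 3, 0.091], [0.0005, 0.0025, 0, 3, 0.091], [0.0005, 0.0025, 0, 3, 0.091], [0.0005, 0.0025, 0, 3, 0.091], [0.0005, 0.0025, 0, 3, 0.091], [0.0005, 0.0025, 0.04, 3, 0.091], [0.0005, 0.0025, 0.08, 3, 0.091], [0.0005, 0.0025, 0.115, 3, 0.091], [0.0005, 0.0025, 0.134, 3, 0.091], [0.0005, 0.0025, 0.134, 3, 0.091], [0.0005, 0.0025, 0.134, 3, 0.02], [0.0005, 0.0025, 0.134, 3, 0.02], [0.0005, 0.0025, 0.134, 3, 0.02], [0.0005, 0.0025, 0.134, 3, 0.02], [0.0005, 0.0025, 0.134, 3, 0.02], [0.0005, 0.0025, 0.134, 3, 0.02], [0.0005, 0.0025, 0.134, 3, 0.02], [0.0005, 0.0025, 0.134, 3, 0.02], [0.0005, 0.0025, 0.134, 3, 0.02], [0.0005, 0.0025, 0.134, 3, 0.02]]], grip_force=30)

```text
time_s: 11.62
ee_pos: [482.6, 196.3, 76.1]
ee_rot: [180.0, 0.0, 158.9]
force: [-0.4, -0.0, 0.1]
gripper_width: 35.8
```

```bash
cat >> h.py <<'E'
def spots(cx,cy,w):
    a=np.radians(w); return [(cx-np.sin(a)*o,cy+np.cos(a)*o,w) for o in(150,50,-50,-150)]
def sheet(cx,cy,w):
    a=np.radians(w);M=np.array([[np.cos(a),-np.sin(a)],[np.sin(a),np.cos(a)]])
    return [list(M@np.array(q)+[cx,cy])+[1.5] for q in[(-50,-210),(-50,210),(50,210),(50,-210),(-50,-210)]]
def parkover(f,p,park,out,box,k):
    im=cv2.imread('pics/'+f); x0,y0,x1,y1=box
    a=cv2.resize(im[y0:y1,x0:x1],None,fx=k,fy=k,interpolation=cv2.INTER_CUBIC)
    def pl(pts,c): cv2.polylines(a,[np.int32(np.round((np.array(pts)-[x0,y0]+0.5)*k-0.5))],False,c,1,cv2.LINE_AA)
    pl([proj(p,q) for q in sheet(*park)],(0,0,255))
    for x,y,w in spots(*park):
        pl(circ(p,x,y,1.5,34),(0,0,255)); w=np.radians(w)
        pl([proj(p,[x+q*np.cos(w),y+q*np.sin(w),1.5]) for q in(34,80)],(0,200,0))
    cv2.imwrite('pics/'+out,a)
E
python3 - <<'E'
from h import *
p={'fx': 332.9099826274065, 'fy': 332.9099826274065, 'cx': 316.6930927225455, 'cy': 194.41857981498885, 'xyz': np.array([446.74149776, 111.07589148, 424.4541672 ]), 'orientation': np.array([1.65060103e+02, 6.90050768e-04, 8.99347983e+01])}
parkover('w4.png',p,(606,-97,3.4),'w4q.png',(0,170,330,320),2.4)
p=env.camera_params('top')
parkover('top0.png',p,(606,-97,3.4),'t0q.png',(260,105,410,205),5.3)
E
```

```text
(no output)
```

View pics/w4q.png

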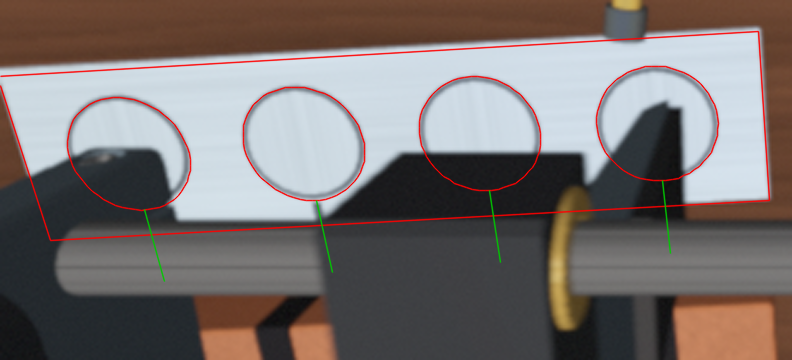

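View pics/t0q.png

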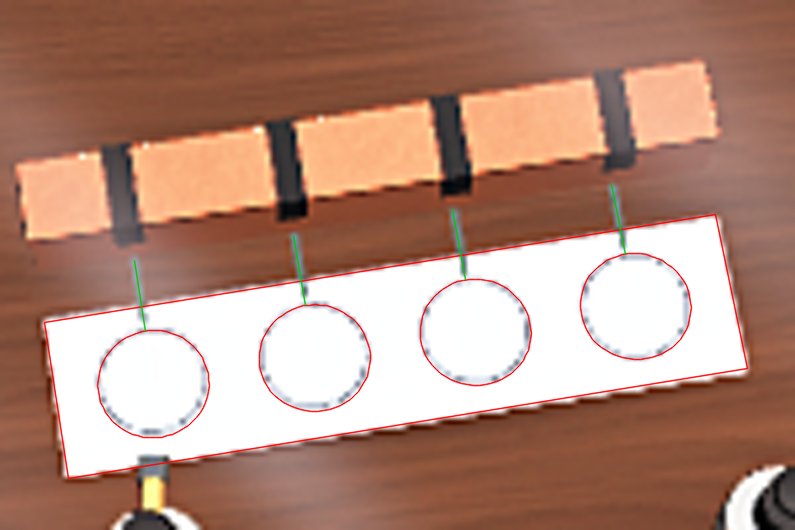

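```bash
python3 -c "
from h import *
print(spots(606,-97,3.4))
to(597.1,52.7,88,183.4)"
```

```text
[(np.float64(597.1040439636057), np.float64(52.735974188564796), 3.4), (np.float64(603.0346813212019), np.float64(-47.08800860381174), 3.4), (np.float64(608.9653186787981), np.float64(-146.91199139618826), 3.4), (np.float64(614.8959560363943), np.float64(-246.7359741885648), 3.4)]
to [597.1, 52.7, 88, 183.4] d [-0.1586 -0.0928 -0.0119] turn -24.5 rows>= 5 t 11.62
```

Call:
jog_arm(deltas=[[[0, 0, -0.006, 0, 0.02], [0, 0, -0.014, 0, 0.02], [-0.026, -0.016, -0.014, -4, 0.02], [-0.053, -0.031, -0.014, -8, 0.02], [-0.079, -0.047, -0.014, -12, 0.02], [-0.106, -0.062, -0.014, -16, 0.02], [-0.132, -0.078, -0.014, -20, 0.02], [-0.15, -0.088, -0.014, -24.5, 0.02], [-0.1586, -0.0928, -0.014, -24.5, 0.02], [-0.1586, -0.0928, -0.014, -24.5, 0.02], [-0.1586, -0.0928, -0.014, -24.5, 0.02], [-0.1586, -0.0928, -0.014, -24.5, 0.02]]], grip_force=40)

```text
time_s: 12.62
ee_pos: [595.6, 53.5, 89.7]
ee_rot: [180.0, -0.1, -176.6]
force: [-1.3, 0.3, -3.6]
gripper_width: 35.0
```

```bash
python3 - <<'E'
from h import *
s=env.state();print(s['time_s'],s['ee_pos'],s['ee_rot'],s['force'],s['gripper_width'])
to(597.1,52.7,77,183.4)
im,p=snap('wrist','w6.png')
E
```

```text
12.6167 [595.60109885  53.47847057  89.70816683] [ 1.79960503e+02 -1.14437792e-01 -1.76611657e+02] [-1.26691036  0.25105679 -3.64392007] 34.99129936297623
to [597.1, 52.7, 77, 183.4] d [-0.0015 -0.0009  0.0127] turn -0.01 rows>= 1 t 12.62
```

View pics/w6.png

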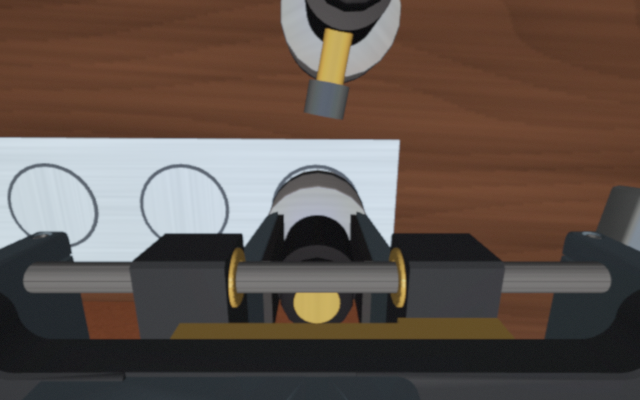

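Call:
jog_arm(deltas=[[[-0.0015, -0.0009, 0.005, 0, 0.02], [-0.0015, -0.0009, 0.01, 0, 0.02], [-0.0015, -0.0009, 0.0132, 0, 0.02], [-0.0015, -0.0009, 0.0132, 0, 0.02], [-0.0015, -0.0009, 0.0132, 0, 0.02]]])

```text
time_s: 13.08
ee_pos: [598.2, 51.9, 76.3]
ee_rot: [180.0, -0.0, -176.6]
force: [-1.1, 0.2, -3.5]
gripper_width: 35.1
```

Call:
jog_arm(deltas=[[[0.001, 0.0009, 0.0005, 0, 0.02], [0.001, 0.0009, 0.0012, 0, 0.02], [0.001, 0.0009, 0.0012, 0, 0.02], [0.001, 0.0009, 0.0012, 0, 0.02]]])

```text
time_s: 13.42
ee_pos: [597.4, 52.6, 76.0]
ee_rot: [180.0, 0.0, -176.6]
force: [-1.6, 0.9, 0.6]
gripper_width: 35.2
```

Touched down. Release, rise and check.

Call:
jog_arm(deltas=[[[0, 0, 0, 0, 0.06], [0, 0, 0, 0, 0.091], [0, 0, 0, 0, 0.091], [0, 0, 0, 0, 0.091], [0, 0, 0, 0, 0.091], [0, 0, 0, 0, 0.091], [0, 0, -0.03, 0, 0.091], [0, 0, -0.07, 0, 0.091], [0.04, 0, -0.11, 0, 0.091], [0.08, 0, -0.15, 0, 0.091], [0.08, 0, -0.16, 0, 0.091], [0.08, 0, -0.16, 0, 0.091], [0.08, 0, -0.16, 0, 0.091]]])

```text
time_s: 14.5
ee_pos: [517.9, 47.8, 237.9]
ee_rot: [180.0, 0.3, -176.6]
force: [0.8, 0.1, -0.8]
gripper_width: 91.0
```

```bash
python3 - <<'E'
from h import *
s=env.state();print(s['time_s'],s['ee_pos'],s['ee_rot'],s['force'],s['gripper_width'])
im,p=snap('wrist','w7.png')
sp=spots(606,-97,3.4)
overlay('w7.png',p,[(597.1,52.7,3.4,114),(474,59,-6.5,114)],'w7o.png',(180,0,480,260),2.6,sp)
snap('top','t7.png'); snap('scene','s7.png')
E
```

```text
14.5 [517.89411403  47.7811821  237.90965085] [ 179.99117889    0.31672018 -176.59320874] [ 0.78076754  0.12921893 -0.77448903] 91.00116920444384
```

View pics/w7o.png

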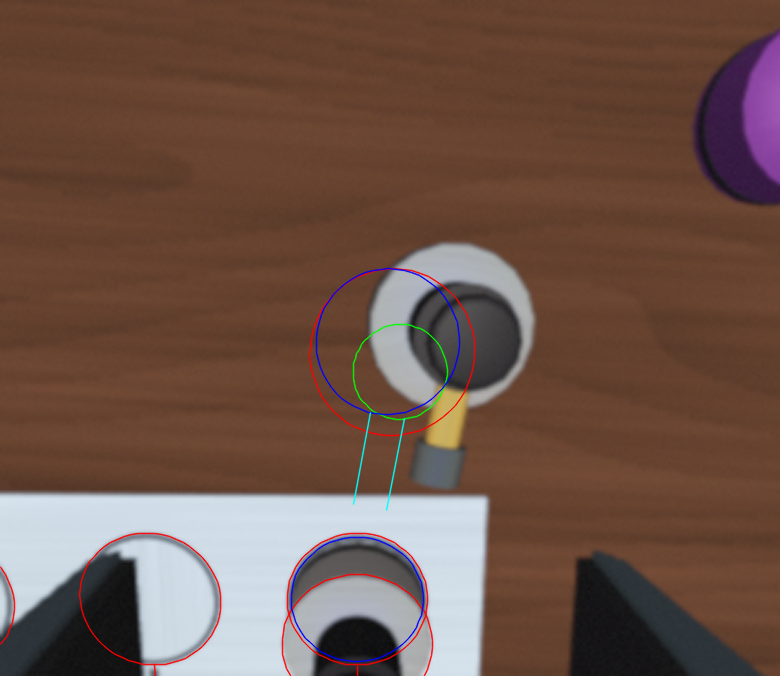

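View pics/t7.png

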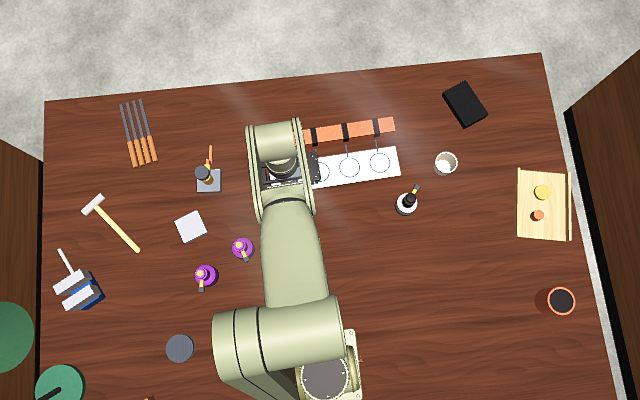

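```bash
python3 - <<'E'
from h import *
p=env.camera_params('wrist')
overlay('w7.png',p,[(462.5,82.5,-7,114),(462.5,82.5,-7,128)],'w7p.png',(280,60,420,220),4.5)
E
```

```text
(no output)
```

View pics/w7p.png

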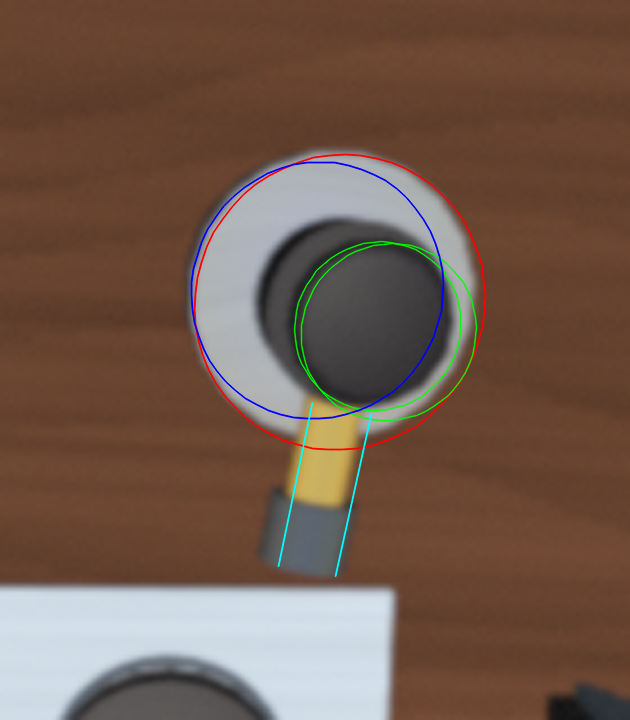

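```bash
python3 -c "
from h import *
to(461,80.6,131,180)"
```

```text
to [461, 80.6, 131, 180] d [0.0543 0.0362 0.1034] turn 3.41 rows>= 3 t 14.65
```

Call:
jog_arm(deltas=[[[0.0543, 0.0362, 0.03, 3.4, 0], [0.0543, 0.0362, 0.03, 3.4, 0], [0.0543, 0.0362, 0.03, 3.4, 0], [0.0543, 0.0362, 0.03, 3.4, 0], [0.0543, 0.0362, 0.03, 3.4, 0], [0.0543, 0.0362, 0.03, 3.4, 0], [0.0543, 0.0362, 0.03, 3.4, 0], [0.0543, 0.0362, 0.06, 3.4, 0], [0.0543, 0.0362, 0.08, 3.4, 0], [0.0543, 0.0362, 0.09, 3.4, 0], [0.0543, 0.0362, 0.095, 3.4, 0], [0.0543, 0.0362, 0.1, 3.4, 0], [0.0543, 0.0362, 0.104, 3.4, 0], [0.0543, 0.0362, 0.107, 3.4, 0], [0.0543, 0.0362, 0.109, 3.4, 0], [0.0543, 0.0362, 0.109, 3.4, 0]]])

```text
time_s: 15.98
ee_pos: [464.8, 83.6, 132.5]
ee_rot: [179.6, 0.5, 179.8]
force: [-7.7, 7.9, 31.6]
gripper_width: 0.2
```

Call:
jog_arm(deltas=[[[0, 0, -0.03, 0, 0], [0, 0, -0.07, 0, 0], [0.0, 0, -0.09, 3, 0.091], [0, 0, -0.09, 7, 0.091], [0, 0, -0.09, 7, 0.091], [0, 0, -0.09, 7, 0.091], [0, 0, -0.09, 7, 0.091], [0, 0, -0.09, 7, 0.091], [0, 0, -0.09, 7, 0.091]]])

```text
time_s: 16.73
ee_pos: [461.0, 80.6, 215.8]
ee_rot: [-180.0, -0.1, 173.0]
force: [0.9, -0.0, 0.8]
gripper_width: 44.3
```

```bash
python3 - <<'E'
from h import *
s=env.state();print(s['time_s'],s['ee_pos'],s['ee_rot'],s['force'],s['gripper_width'])
im,p=snap('wrist','w8.png')
overlay('w8.png',p,[(461,80.6,-7,114)],'w8o.png',(200,40,440,240),3.3)
E
```

```text
16.7333 [460.96097305  80.55133977 215.84692284] [-1.79980489e+02 -8.22085496e-02  1.73037964e+02] [ 0.88741459 -0.02064674  0.80029146] 44.31729938691727
```

View pics/w8o.png

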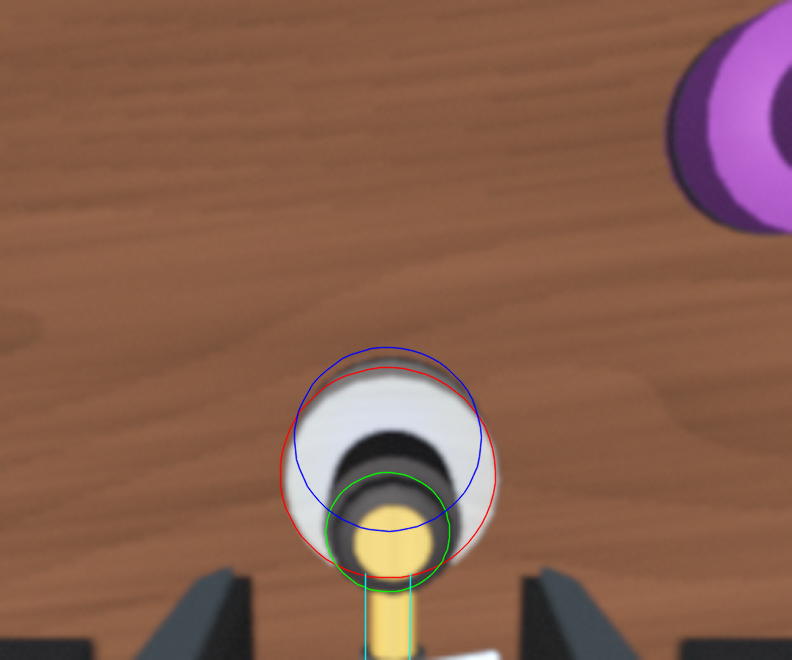

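View pics/s7.png

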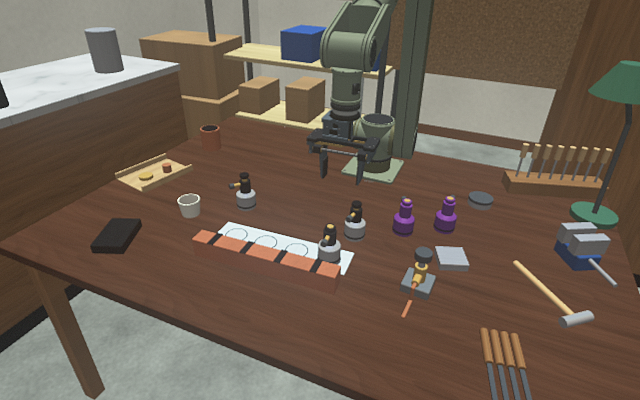

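```bash
python3 -c "
from h import *
to(463.2,81.8,131,173)"
```

```text
to [463.2, 81.8, 131, 173] d [-0.0021  0.0015  0.0849] turn 0.03 rows>= 3 t 16.78
```

Call:
jog_arm(deltas=[[[-0.002, 0.0015, 0.03, 0, 0], [-0.002, 0.0015, 0.05, 0, 0], [-0.002, 0.0015, 0.05, 0, 0], [-0.002, 0.0015, 0.05, 0, 0], [-0.002, 0.0015, 0.06, 0, 0], [-0.002, 0.0015, 0.075, 0, 0], [-0.002, 0.0015, 0.08, 0, 0], [-0.002, 0.0015, 0.084, 0, 0], [-0.002, 0.0015, 0.087, 0, 0], [-0.002, 0.0015, 0.09, 0, 0], [-0.002, 0.0015, 0.091, 0, 0], [-0.002, 0.0015, 0.091, 0, 0]]])

```text
time_s: 17.78
ee_pos: [464.6, 82.1, 131.0]
ee_rot: [179.9, 0.2, 173.0]
force: [-9.4, -1.1, 33.5]
gripper_width: 0.9
```

Call:
jog_arm(deltas=[[[0, 0, -0.03, 0, 0], [0, 0, -0.06, 0, 0.091], [0.0, 0, -0.085, 0, 0.091], [0, 0, -0.085, 0, 0.091], [0, 0, -0.085, 0, 0.091], [0, 0, -0.085, 0, 0.091], [0, 0, -0.085, 0, 0.091], [0, 0, -0.085, 0, 0.091]]])

```text
time_s: 18.45
ee_pos: [462.7, 81.8, 209.3]
ee_rot: [-180.0, -0.1, 173.0]
force: [-0.1, -0.2, -0.6]
gripper_width: 44.1
```

```bash
python3 - <<'E'
from h import *
s=env.state();print(s['time_s'],s['ee_pos'],s['ee_rot'],s['force'],s['gripper_width'])
im,p=snap('wrist','w9.png')
overlay('w9.png',p,[(463,81.6,-7,114)],'w9o.png',(200,60,440,260),3.3)
to(463,81.6,76,173)
E
```

```text
18.45 [462.68345088  81.76809747 209.34240783] [-1.79961575e+02 -1.46341610e-01  1.73007501e+02] [-0.07627624 -0.23693392 -0.62418759] 44.06280934201391
to [463, 81.6, 76, 173] d [-5.000e-04 -1.000e-04  1.334e-01] turn 0.0 rows>= 4 t 18.5
```

View pics/w9o.png

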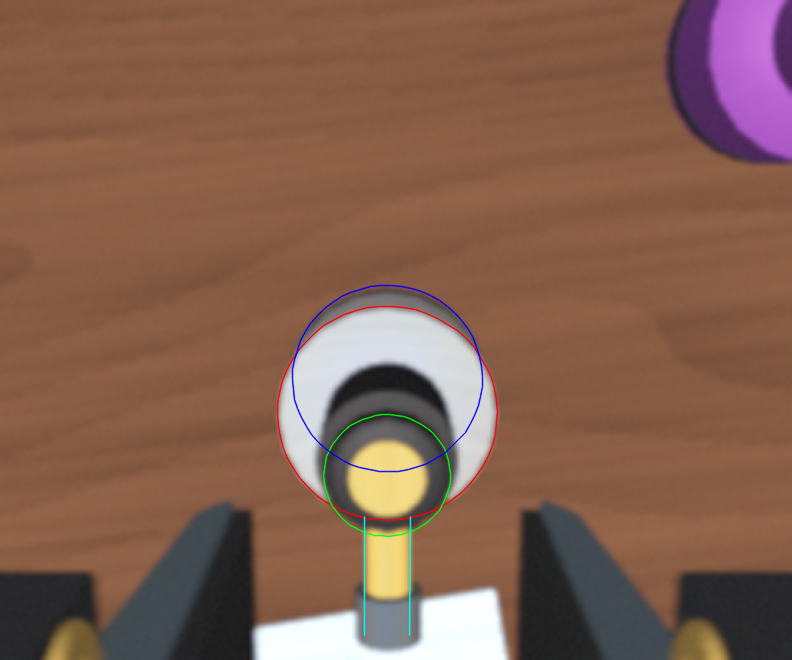

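Near-perfect alignment (tank, cap and burner overlays coincide around (387, 480)). Grasping B.

Call:
jog_arm(deltas=[[[-0.0005, 0, 0, 0, 0.091], [-0.0005, 0, 0, 0, 0.091], [-0.0005, 0, 0, 0, 0.091], [-0.0005, 0, 0, 0, 0.091], [-0.0005, 0, 0, 0, 0.091], [-0.0005, 0, 0.04, 0, 0.091], [-0.0005, 0, 0.08, 0, 0.091], [-0.0005, 0, 0.115, 0, 0.091], [-0.0005, 0, 0.133, 0, 0.091], [-0.0005, 0, 0.133, 0, 0.091], [-0.0005, 0, 0.133, 0, 0.02], [-0.0005, 0, 0.133, 0, 0.02], [-0.0005, 0, 0.133, 0, 0.02], [-0.0005, 0, 0.133, 0, 0.02], [-0.0005, 0, 0.133, 0, 0.02], [-0.0005, 0, 0.133, 0, 0.02], [-0.0005, 0, 0.133, 0, 0.02], [-0.0005, 0, 0.133, 0, 0.02], [-0.0005, 0, 0.133, 0, 0.02], [-0.0005, 0, 0.133, 0, 0.02]]])

```text
time_s: 20.17
ee_pos: [463.9, 81.8, 77.6]
ee_rot: [180.0, 0.0, 173.0]
force: [-0.8, 0.1, 1.5]
gripper_width: 35.2
```

```bash
python3 - <<'E'
from h import *
to(603,-47.1,88,183.4)
E
```

```text
to [603, -47.1, 88, 183.4] d [-0.1537 -0.111  -0.0104] turn -10.39 rows>= 5 t 20.17
```

Call:
jog_arm(deltas=[[[0, 0, -0.006, 0, 0.02], [0, 0, -0.013, 0, 0.02], [-0.004, -0.03, -0.013, -3, 0.02], [-0.008, -0.065, -0.013, -6, 0.02], [-0.012, -0.1, -0.013, -10.4, 0.02], [-0.018, -0.128, -0.013, -10.4, 0.02], [-0.05, -0.125, -0.013, -10.4, 0.02], [-0.085, -0.12, -0.013, -10.4, 0.02], [-0.12, -0.116, -0.013, -10.4, 0.02], [-0.145, -0.112, -0.013, -10.4, 0.02], [-0.1537, -0.111, -0.013, -10.4, 0.02], [-0.1537, -0.111, -0.013, -10.4, 0.02], [-0.1537, -0.111, -0.013, -10.4, 0.02], [-0.1537, -0.111, -0.013, -10.4, 0.02]]])

```text
time_s: 21.33
ee_pos: [600.9, -46.9, 90.2]
ee_rot: [180.0, -0.2, -176.6]
force: [0.4, -0.0, -3.9]
gripper_width: 35.9
```

```bash
python3 - <<'E'
from h import *
s=env.state();print(s['time_s'],s['ee_pos'],s['ee_rot'],s['force'],s['gripper_width'])
to(603,-47.1,77.6,183.4)
E
```

```text
21.3333 [600.91235332 -46.89140641  90.18264695] [ 1.79972515e+02 -1.69629331e-01 -1.76588249e+02] [ 0.43428943 -0.01245052 -3.87022868] 35.898948020965236
to [603, -47.1, 77.6, 183.4] d [-0.0021 -0.0003  0.0126] turn 0.01 rows>= 1 t 21.33
```

Call:
jog_arm(deltas=[[[-0.0012, 0, 0.005, 0, 0.02], [-0.0012, 0, 0.01, 0, 0.02], [-0.0012, 0, 0.0125, 0, 0.02], [-0.0012, 0, 0.0125, 0, 0.02], [-0.0012, 0, 0.0125, 0, 0.02]]])

```text
time_s: 21.75
ee_pos: [603.7, -47.0, 77.8]
ee_rot: [180.0, -0.0, -176.6]
force: [0.4, 0.4, -3.1]
gripper_width: 35.5
```

Call:
jog_arm(deltas=[[[0.0007, 0, 0.0007, 0, 0.02], [0.0007, 0, 0.0014, 0, 0.02], [0.0007, 0, 0.0014, 0, 0.02], [0.0007, 0, 0.0014, 0, 0.02]]])

```text
time_s: 22.08
ee_pos: [603.8, -47.0, 77.7]
ee_rot: [-180.0, 0.1, -176.6]
force: [-1.6, 0.5, 5.5]
gripper_width: 35.7
```

Call:
jog_arm(deltas=[[[0, 0, -0.0008, 0, 0.06], [0, 0, -0.0008, 0, 0.091], [0, 0, -0.0008, 0, 0.091], [0, 0, -0.0008, 0, 0.091], [0, 0, -0.0008, 0, 0.091], [0, 0, -0.0008, 0, 0.091], [0, 0, -0.03, 0, 0.091], [0, 0, -0.07, 0, 0.091], [0.03, -0.02, -0.11, 0, 0.091], [0.06, -0.05, -0.14, 0, 0.091], [0.09, -0.08, -0.16, 0, 0.091], [0.1, -0.12, -0.18, 0, 0.091], [0.1, -0.15, -0.18, 0, 0.091], [0.1, -0.18, -0.18, 0, 0.091], [0.1, -0.21, -0.18, 0, 0.091], [0.1, -0.21, -0.18, 0, 0.091], [0.1, -0.21, -0.18, 0, 0.091]]])

```text
time_s: 23.5
ee_pos: [515.7, -263.9, 256.2]
ee_rot: [180.0, -0.0, -176.8]
force: [-0.4, 0.5, 0.2]
gripper_width: 91.1
```

```bash
python3 - <<'E'
from h import *
s=env.state();print(s['time_s'],s['ee_pos'],s['ee_rot'],s['force'],s['gripper_width'])
im,p=snap('wrist','w10.png')
sp=spots(606,-97,3.4)
T=[(a,b,c,114) for a,b,c in sp[:2]]
overlay('w10.png',p,T+[(454,-290,-25,114)],'w10o.png',(150,0,640,280),1.6,sp)
print([np.round(ray(p,320,v,52),1) for v in (60,100)])
snap('top','t10.png');snap('scene','s10.png')
E
```

```text
23.5 [ 515.71603262 -263.89171259  256.17443004] [ 1.79952934e+02 -2.31867177e-02 -1.76767645e+02] [-0.37074161  0.4524465   0.23685459] 91.05246962181175
[array([ 397.8, -267.1,   52. ]), array([ 436.4, -264.9,   52. ])]
```

View pics/w10o.png

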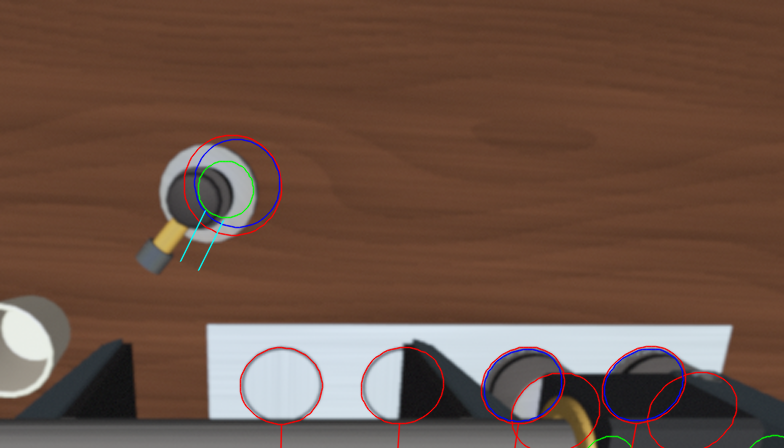

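View pics/t10.png

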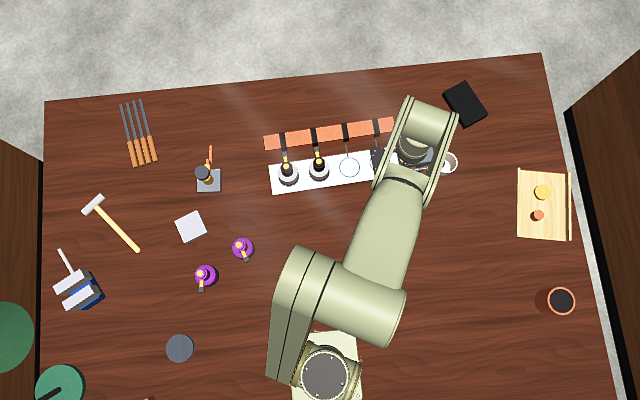

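```bash
python3 - <<'E'
from h import *
p=env.camera_params('wrist')
c=ray(p,150+208/1.6,193/1.6,52); t=ray(p,150+147/1.6,266/1.6,90); print(c,t,np.degrees(np.arctan2(t[1]-c[1],t[0]-c[0])))
overlay('w10.png',p,[(c[0],c[1],-34,128),(c[0],c[1],-34,114)],'w10p.png',(220,70,330,190),5.5)
E
```

```text
[ 460.0032298  -303.32140893   52.        ] [ 503.81315557 -335.02387522   90.        ] -35.89087585879466
```

View pics/w10p.png

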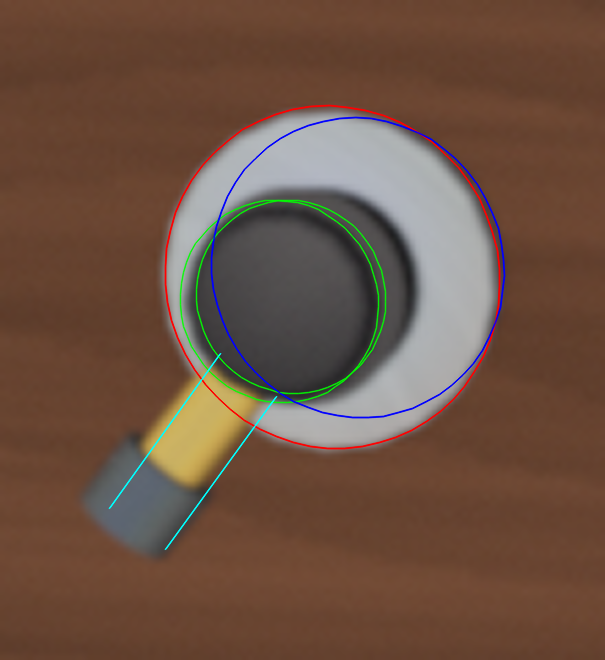

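```bash
python3 -c "
from h import *
to(460.8,-303.3,131,144)"
```

```text
to [460.8, -303.3, 131, 144] d [ 0.0576 -0.0386  0.1253] turn 39.46 rows>= 6 t 23.65
```

Call:
jog_arm(deltas=[[[0.057, -0.039, 0.05, 39.4, 0], [0.057, -0.039, 0.05, 39.4, 0], [0.057, -0.039, 0.05, 39.4, 0], [0.057, -0.039, 0.05, 39.4, 0], [0.057, -0.039, 0.05, 39.4, 0], [0.057, -0.039, 0.05, 39.4, 0], [0.057, -0.039, 0.05, 39.4, 0], [0.057, -0.039, 0.05, 39.4, 0], [0.057, -0.039, 0.08, 39.4, 0], [0.057, -0.039, 0.1, 39.4, 0], [0.057, -0.039, 0.107, 39.4, 0], [0.057, -0.039, 0.112, 39.4, 0], [0.057, -0.039, 0.117, 39.4, 0], [0.057, -0.039, 0.122, 39.4, 0], [0.057, -0.039, 0.126, 39.4, 0], [0.057, -0.039, 0.129, 39.4, 0], [0.057, -0.039, 0.131, 39.4, 0], [0.057, -0.039, 0.131, 39.4, 0]]])

```text
time_s: 25.15
ee_pos: [462.0, -307.6, 131.8]
ee_rot: [-179.8, 0.4, 144.1]
force: [-9.1, -1.2, 27.5]
gripper_width: 0.2
```

Call:
jog_arm(deltas=[[[0, 0, -0.03, 0, 0], [0, 0, -0.06, 0, 0], [0.0, 0, -0.085, 0, 0], [0, 0, -0.085, 0, 0], [0, 0, -0.085, 0, 0]]])

```text
time_s: 25.57
ee_pos: [462.7, -305.6, 213.2]
ee_rot: [180.0, 0.3, 144.0]
force: [0.3, -0.3, 0.1]
gripper_width: 0.2
```

```bash
python3 - <<'E'
from h import *
s=env.state();print(s['time_s'],s['ee_pos'],s['ee_rot'],s['force'],s['gripper_width'])
im,p=snap('wrist','w11.png')
overlay('w11.png',p,[(460.8,-303.3,-36,114)],'w11o.png',(200,60,440,260),3.3)
to(460.8,-303.3,76,144)
E
```

```text
25.5667 [ 462.66431339 -305.61945693  213.16373212] [179.98386988   0.33244818 144.03262198] [ 0.27352985 -0.27160477  0.12907448] 0.17781430763155034
to [460.8, -303.3, 76, 144] d [0.0021 0.0007 0.1354] turn 0.03 rows>= 4 t 25.62
```

View pics/w11o.png

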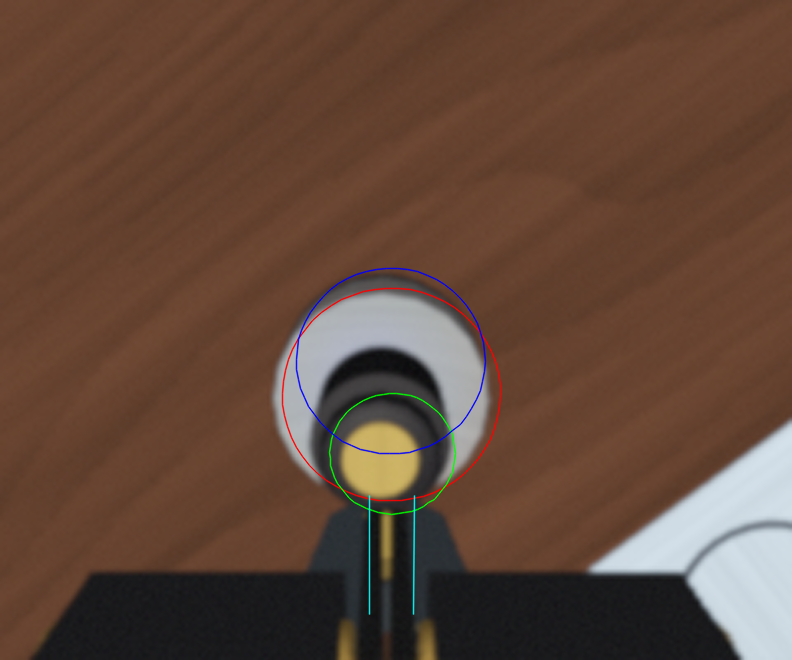

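```bash
python3 -c "
from h import *
to(460.1,-306,131,144)"
```

```text
to [460.1, -306, 131, 144] d [ 0.001  -0.0018  0.0804] turn 0.03 rows>= 2 t 25.62
```

Call:
jog_arm(deltas=[[[0.001, -0.0018, 0.03, 0, 0], [0.001, -0.0018, 0.05, 0, 0], [0.001, -0.0018, 0.06, 0, 0], [0.001, -0.0018, 0.07, 0, 0], [0.001, -0.0018, 0.075, 0, 0], [0.001, -0.0018, 0.08, 0, 0], [0.001, -0.0018, 0.084, 0, 0], [0.001, -0.0018, 0.087, 0, 0], [0.001, -0.0018, 0.088, 0, 0], [0.001, -0.0018, 0.088, 0, 0]]])

```text
time_s: 26.45
ee_pos: [460.7, -306.5, 131.1]
ee_rot: [180.0, 0.4, 144.0]
force: [-10.6, 7.5, 43.8]
gripper_width: 0.8
```

Call:
jog_arm(deltas=[[[0, 0, -0.03, 0, 0], [0, 0, -0.06, 0, 0.091], [0.0, 0, -0.085, 0, 0.091], [0, 0, -0.085, 0, 0.091], [0, 0, -0.085, 0, 0.091], [0, 0, -0.085, 0, 0.091], [0, 0, -0.085, 0, 0.091], [0, 0, -0.085, 0, 0.091], [0, 0, -0.085, 0, 0.091], [0, 0, -0.085, 0, 0.091], [0, 0, -0.085, 0, 0.091]]])

```text
time_s: 27.37
ee_pos: [459.5, -305.7, 207.1]
ee_rot: [180.0, -0.1, 144.0]
force: [-1.2, 0.5, 0.4]
gripper_width: 63.9
```

```bash
python3 - <<'E'
from h import *
s=env.state();print(s['time_s'],s['ee_pos'],s['ee_rot'],s['force'],s['gripper_width'])
im,p=snap('wrist','w12.png')
overlay('w12.png',p,[(460.1,-306,-36,114)],'w12o.png',(200,60,440,260),3.3)
to(460.1,-306,76.5,144)
E
```

```text
27.3667 [ 459.527817   -305.69382538  207.09523486] [ 1.79994220e+02 -5.87532349e-02  1.44007428e+02] [-1.18455484  0.50325113  0.39896725] 63.85177223317008
to [460.1, -306, 76.5, 144] d [-6.000e-04  1.000e-04  1.307e-01] turn 0.01 rows>= 4 t 27.42
```

View pics/w12o.png

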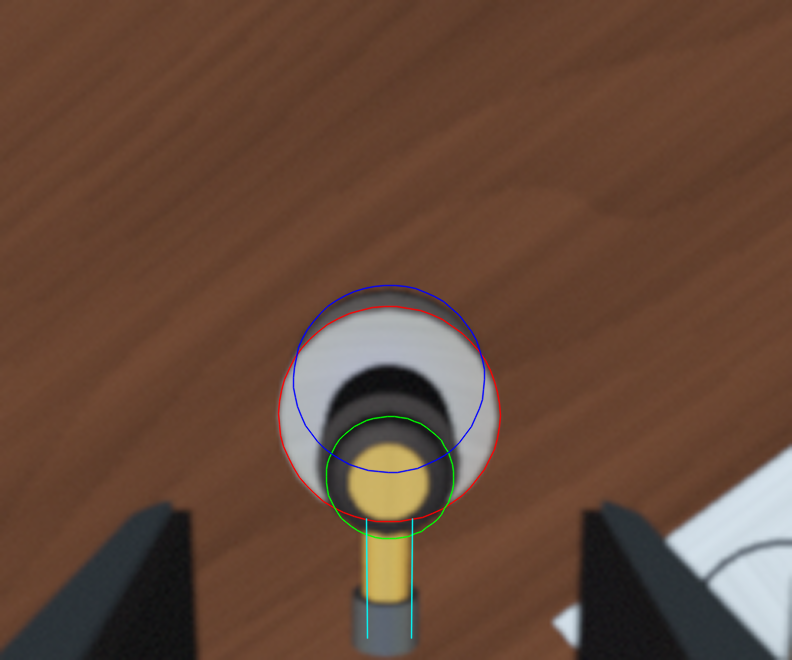

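Call:
jog_arm(deltas=[[[-0.0006, 0, 0, 1, 0.091], [-0.0006, 0, 0, 1, 0.091], [-0.0006, 0, 0.02, 1, 0.091], [-0.0006, 0, 0.05, 1, 0.091], [-0.0006, 0, 0.08, 1, 0.091], [-0.0006, 0, 0.115, 1, 0.091], [-0.0006, 0, 0.13, 1, 0.091], [-0.0006, 0, 0.13, 1, 0.091], [-0.0006, 0, 0.13, 1, 0.02], [-0.0006, 0, 0.13, 1, 0.02], [-0.0006, 0, 0.13, 1, 0.02], [-0.0006, 0, 0.13, 1, 0.02], [-0.0006, 0, 0.13, 1, 0.02], [-0.0006, 0, 0.13, 1, 0.02], [-0.0006, 0, 0.13, 1, 0.02], [-0.0006, 0, 0.13, 1, 0.02], [-0.0006, 0, 0.13, 1, 0.02], [-0.0006, 0, 0.13, 1, 0.02]]])

```text
time_s: 28.92
ee_pos: [460.2, -306.0, 77.7]
ee_rot: [180.0, 0.0, 143.0]
force: [-0.1, 0.5, 0.8]
gripper_width: 35.5
```

```bash
python3 - <<'E'
from h import *
to(614.9,-246.7,88,183.4)
E
```

```text
to [614.9, -246.7, 88, 183.4] d [-0.0878  0.1405 -0.0103] turn -40.4 rows>= 6 t 28.92
```

Call:
jog_arm(deltas=[[[0, 0, -0.006, 0, 0.02], [0, 0, -0.013, 0, 0.02], [-0.01, 0.016, -0.013, -5, 0.02], [-0.02, 0.032, -0.013, -10, 0.02], [-0.03, 0.048, -0.013, -15, 0.02], [-0.04, 0.064, -0.013, -20, 0.02], [-0.05, 0.08, -0.013, -25, 0.02], [-0.06, 0.096, -0.013, -30, 0.02], [-0.07, 0.112, -0.013, -35, 0.02], [-0.08, 0.128, -0.013, -40.4, 0.02], [-0.0878, 0.1405, -0.013, -40.4, 0.02], [-0.0878, 0.1405, -0.013, -40.4, 0.02], [-0.0878, 0.1405, -0.013, -40.4, 0.02], [-0.0878, 0.1405, -0.013, -40.4, 0.02], [-0.0878, 0.1405, -0.013, -40.4, 0.02], [-0.0878, 0.1405, -0.013, -40.4, 0.02]]])

```text
time_s: 30.25
ee_pos: [613.9, -247.1, 90.7]
ee_rot: [180.0, -0.0, -176.6]
force: [-0.0, -0.5, -4.7]
gripper_width: 35.7
```

```bash
python3 - <<'E'
from h import *
s=env.state();print(s['time_s'],s['ee_pos'],s['ee_rot'],s['force'],s['gripper_width'])
to(614.9,-246.7,77.6,183.4)
E
```

```text
30.25 [ 613.90218119 -247.10292912   90.66028198] [ 1.79984801e+02 -3.91816920e-02 -1.76641211e+02] [-0.03691145 -0.45807139 -4.70777186] 35.7232403390165
to [614.9, -246.7, 77.6, 183.4] d [-0.001   0.0003  0.0131] turn -0.04 rows>= 1 t 30.25
```

Call:
jog_arm(deltas=[[[-0.0007, 0.0003, 0.005, 0, 0.02], [-0.0007, 0.0003, 0.01, 0, 0.02], [-0.0007, 0.0003, 0.013, 0, 0.02], [-0.0007, 0.0003, 0.0136, 0, 0.02], [-0.0007, 0.0003, 0.0136, 0, 0.02], [-0.0007, 0.0003, 0.0136, 0, 0.02]]])

```text
time_s: 30.75
ee_pos: [615.0, -246.3, 77.6]
ee_rot: [180.0, -0.0, -176.6]
force: [-3.4, -0.1, 4.1]
gripper_width: 35.4
```

Call:
jog_arm(deltas=[[[0, 0, -0.0005, 0, 0.06], [0, 0, -0.0005, 0, 0.091], [0, 0, -0.0005, 0, 0.091], [0, 0, -0.0005, 0, 0.091], [0, 0, -0.0005, 0, 0.091], [0, 0, -0.0005, 0, 0.091], [0, 0, -0.03, 0, 0.091], [0, 0, -0.07, 0, 0.091], [0, 0, -0.11, 0, 0], [0.01, 0.03, -0.15, 0, 0], [0.02, 0.06, -0.19, 0, 0], [0.03, 0.09, -0.22, 0, 0], [0.04, 0.12, -0.25, 0, 0], [0.045, 0.145, -0.27, 3, 0], [0.045, 0.145, -0.27, 3, 0], [0.045, 0.145, -0.27, 3, 0], [0.045, 0.145, -0.27, 3, 0], [0.045, 0.145, -0.27, 3, 0]]])

```text
time_s: 32.25
ee_pos: [561.8, -105.3, 344.9]
ee_rot: [-180.0, -0.2, -179.6]
force: [-0.2, 0.1, 0.3]
gripper_width: 25.2
```

```bash
python3 - <<'E'
from h import *
s=env.state();print(s['time_s'],s['ee_pos'],s['ee_rot'],s['force'],s['gripper_width'])
im,p=snap('wrist','w13.png')
sp=spots(606,-97,3.4)
overlay('w13.png',p,[sp[0],sp[1],sp[3]] and [(a,b,c,114) for a,b,c in (sp[0],sp[1],sp[3])],'w13o.png',(150,90,490,290),2.3,sp)
snap('scene','s13.png')
E
```

```text
32.25 [ 561.75054827 -105.29476806  344.93303252] [-179.99713407   -0.18276705 -179.61332181] [-0.2142263   0.0889685   0.30034164] 25.159805830735714
```

View pics/w13o.png

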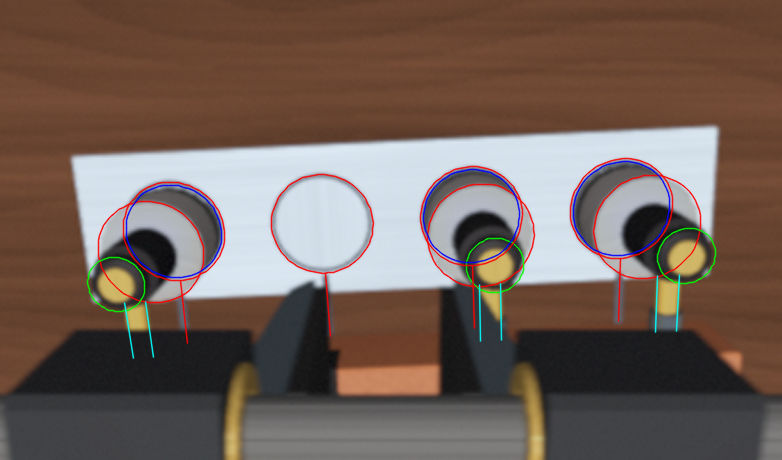

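View pics/s13.png

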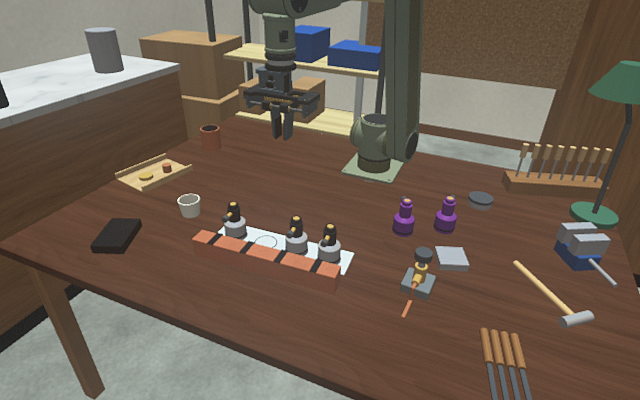

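Call:
jog_arm(deltas=[[[0.1, 0.3, 0, 0, 0.0], [0.1, 0.3, 0, 0, 0.0], [0.1, 0.3, 0, 0, 0.0], [0.1, 0.3, 0, 0, 0.0], [0.1, 0.3, 0, 0, 0.0], [0.1, 0.3, 0, 0, 0.0], [0.1, 0.3, 0, 0, 0.0], [0.1, 0.3, 0, 0, 0.0], [0.1, 0.3, 0, 0, 0.0], [0.1, 0.3, 0, 0, 0.0], [0.1, 0.3, 0, 0, 0.0]]])

```text
time_s: 33.27
ee_pos: [460.3, 194.0, 346.1]
ee_rot: [-179.9, -0.1, -179.6]
force: [0.5, -0.7, -0.4]
gripper_width: 0.0
```

```bash
python3 - <<'E'
from h import *
s=env.state();print(s['time_s'],s['ee_pos'],s['ee_rot'],s['gripper_width'])
im,p=snap('top','t14.png')
sp=spots(606,-97,3.4)
overlay('t14.png',p,[(a,b,c,114) for a,b,c in (sp[0],sp[1],sp[3])],'t14o.png',(260,105,410,205),5.3,sp)
p=snap('scene','s14.png')[1]
a=cv2.imread('pics/s14.png')[180:300,170:470]
cv2.imwrite('pics/s14z.png',cv2.resize(a,None,fx=2.6,fy=2.6,interpolation=cv2.INTER_CUBIC))
for l in('knob_mid','shutoff','fluxcup','anvil'): print(l,env.look_for('scene',l)[:1])
E
```

```text
33.2667 [460.3214077  194.00137228 346.06759481] [-1.79921566e+02 -8.12092089e-02 -1.79638423e+02] 0.047311484368502466
knob_mid [{'xyz': [618.4, 310.9, 118.6], 'conf': 0.58}]
shutoff [{'xyz': [617.8, 307.9, 117.7], 'conf': 0.57}]
fluxcup [{'xyz': [584.8, -442.4, 36.3], 'conf': 0.79}]
anvil [{'xyz': [480.3, 372.8, 22.7], 'conf': 0.87}]
```

View pics/t14o.png

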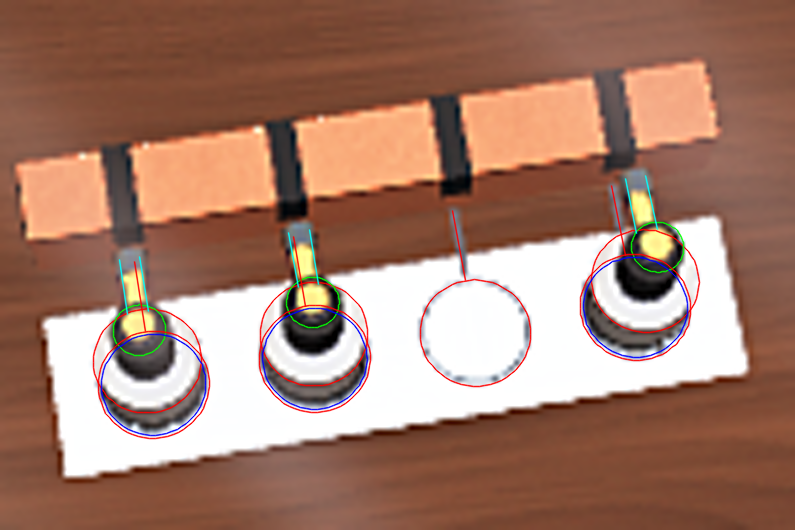

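View pics/s14z.png

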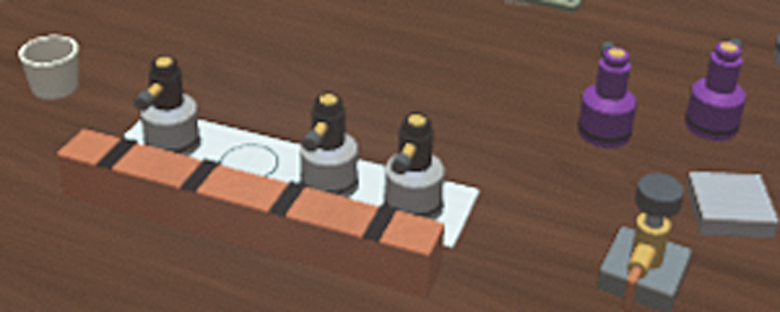

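View pics/t14.png

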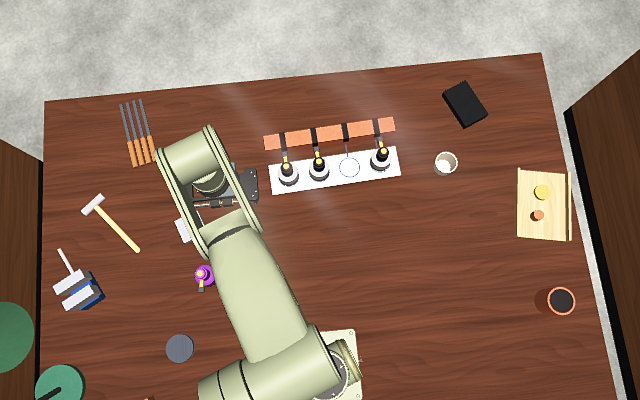

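```bash
python3 -c "
from h import *
print(env.job_done())"
```

```text
the job is handed in; nothing more can be done
None
```

The job is handed in: the knob was pulled up first, then all three torches present were made safe and parked. I took about 33 s of the 210 s allowed.

- **Knob:** It rose about 15 mm in the grip and then did not move under a pull of about 51 N. I took that as the stop, but did not repeat the pull to confirm it. The pictures put the knob's top at 118–119 mm, against 120 mm expected at the stop. The missing 5 mm may be the grip slipping, or the knob may have started slightly raised.
- **Caps:** Each cap was pressed until the fingertips met a firm stop at cap height about 114 mm, with 33 to 44 N. After that, all three showed their brass centre. Two of them needed a second, centred press. The 44 N on the last one was fingertip force, not the gripper body, so I read it as outside the 40 N limit.
- **Parking:** The torches stand on circles 1, 2 and 4, numbered from the end nearest the filling post. The last wrist and top pictures show each centred within about 1–2 mm, with its burner along its line to the notch. The middle torch's burner was partly hidden in the last wrist picture, so its direction rests mainly on the top view.
- **Disturbance:** One torch was knocked about 2 cm aside during the run. I measured its position again before gripping it.
- **Left alone:** The cup, the steel block and the purple look-alikes show no movement in the last pictures.

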